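# Load the rinse basket and hang it in the cleaning tank

## Robot

A 7-joint arm with a two-finger parallel gripper is mounted at the origin on the work surface. World frame = base frame: x ahead of the robot, y to its left, z up, the work surface at z = 0. Lengths are in m, angles in degrees, forces in N, time in s.
With the tool pointing down it reaches from about 0.425 to 0.875 m from the base axis. Payload 4.7 kg.
Tool frame: the origin (TCP) lies at the very end of the fingers, on their centre line; the grasp point (between the pads) lies 19 mm behind it; z points along the fingers, y is the direction in which the jaws open and shut (so a half turn about z gives the same grasp; the last joint's range is limited). The gripper opens to 87 mm and grips with 3 to 60 N. Pads are 19 mm wide; open, the fingers measure 117 mm over their backs; the gripper's body (75 mm by 190 mm) begins 51 mm behind the grasp point.
Start: joints at [0.808, 18.392, -4.016, 83.108, 1.295, 78.541, -3.26], TCP at [0.65, -0, 0.223] pointing down, gripper open.
Joint ranges: [-163.93, 163.93], [-17.29, 119.83], [-79.2, 71.16], [3.27, 140.29], [-89.18, 269.18], [5.43, 117.66], [-154.24, 154.24]. Speed limits (degrees/s): [147.25, 147.25, 180, 180, 180, 180, 180].

## Interface

Orientations are given as [roll, pitch, yaw] about the fixed x, y, z axes, in that order (R = Rz(yaw) Ry(pitch) Rx(roll)).
In Python, from cell import * gives the robot as it stands.
- The arm moves only by the tool arm_command, never from a script. Its argument "targets" is a list that holds one entry, the list of rows, each a list of 7 numbers: the shift along the tool's x, y, z in m, then the turn, a rotation vector about the tool's x, y, z in degrees, then the gripper's target within -1 to 1 (shut at 1, half-way at 0, fully open at -1). In form: [[[tx, ty, tz, rx, ry, rz, claw], ...]]. A call has 1 to 10 rows; each row is the pose to reach, as a shift and turn from the pose commanded when the call began, along the tool's axes at that moment; what a row does not reach only later rows make up. A row lasts 1/10 s, in which the tool goes at most 50 mm and 8.59 degrees, less where a joint would pass 70% of its speed; a pose out of reach is approached as far as the arm can. A call with a gripper value outside its range is refused whole. The fingers move at their own pace and stop on an object; "newtons" is the grip in N (left out, the last holds). Time passes only in rows, so rows that repeat a pose let the fingers close. It gives the time, the measured TCP pose, the force and the opening at its end, in the units of the state.
- get_obs(): the state, without advancing time (a new reading comes with each control period).
- read_camera(name): name is "scene" or "side" or "wrist"; returns a dict with "img" (480x640x3 uint8, red, green, blue), "z_map" (480x640 float32, m along the optical axis (not along the pixel's ray), 0 where there is no reading), "K" (3x3 intrinsics, pixels), "origin" and "attitude" of the camera in the world. Camera axes: x right, y down, z forward; pixel columns grow to the right and rows downward; lengths in m; the calibration is good to about 2 mm. A picture is of the moment at which its call begins.
- sign_off(): hands the job in, once; it reports no verdict.
Trained networks look in the newest picture that a camera, given by its name, has taken for a name from the list of things; names that differ only in an ending like _2 or _b are one class to them, and where a whole thing is asked for, a point or a joint stands for the part that bears it (a point fixed in the world has none). Each returns a list of dicts, best first, with "conf" (0 to 1); they miss things now and then, are a little off and sometimes report something else, mostly with a low value. They report only what shows in the picture. A call takes as long as a camera call.
- search_frame(thing, camera): "position" ([column, row] in pixels, amid what is visible of it).
The state is a dict: "time_s": time; "qpos": joint angles; "joint_velocities": joint speeds; "effort": joint torques, N m; "tool_pos": TCP position; "tool_rot": TCP orientation; "force": force on the tool from outside, world axes, zero at the start; "wrist_torque": the same for the moment, N m; "grip_width": finger opening in m.
Only numpy, scipy, OpenCV 4.12 (cv2) and the standard library are available. Lean on these libraries where they do the work, as an engineer would, in place of code of your own. Each camera call takes 0.05 s, during which the arm holds its last target.

## Task

Get the brass finial ready for its cleaning bath. Stand the rinse basket, which is lying on its back, upright on the bench and let go of it, and put the finial standing up into it; then hang the loaded basket, which has a blue grip for this, inside the empty steel tank with its bent lip hooked over the tank's rim, upright and clear of the tank floor, and let go. Leave the brush tin, the jar and the dish where they are.

Things in the scene. Friction and masses are not known exactly. Their poses are not given: they have to be found in the camera images.
- basket_mid (a point): Steel rinse basket, 0.28 kg, starting on its back (rests on lip tip and lower back edge; z to the robot's left, 14 deg up; front up). Point: tray centre, 25 mm above underside, 35 above bench at start. Axes of all basket points: z floor to grip, +x back (hook side), y width. Tray outside 60 (x) x 56 (y) x 50 mm tall, sheet 3 mm, top open. Stands by itself.
- basket_grip (a point): Centre of the basket's blue grip: 16 mm thick (x), 32 wide (y), 50 tall (z), spanning 118 to 168 mm above the underside, 28.5 mm behind the tray centre line, on a 36 x 3 mm strip that rises in the plane of the tray's back wall. Best pinched across its 16 mm thickness: that holds the loaded basket level.
- basket_hook (a point): Bent lip of the basket: middle of the bend's underside, the face that sits on the rim, 112 mm above the basket's underside and 37 mm behind the tray centre line. Slot between strip and lip 14 mm wide (30 to 44 mm behind centre line); lip 36 mm wide (y), reaching 28 mm below this point, its last 8 mm flared out to 51 mm behind centre line.
- finial_mid (a point): Centre (half-way up) of the turned brass finial, 0.22 kg, 90 mm tall, standing on its round flange of 40 mm diameter; swelling body 36 mm, neck 16 mm, and on top a plain barrel 26 mm in diameter, from 66 to 90 mm above the foot. z is its axis, up.
- tank_rim (a point): Centre of the mouth of the empty steel tank, at rim height, 140 mm above the bench. z up, x across its 130 mm outer side, y along its 150 mm outer side; walls 6 mm with plain straight rims, inside 118 x 138 mm, inner floor 6 mm above bench. Fixed. Bar handles on both y sides, 75 mm up, 21 mm out. The hook fits any wall; hung, the basket's underside is 28 mm above the bench.
- brush_tin: White round tin of brushes, 72 mm wide, tin 100 mm tall, brushes up to 195 mm; origin at the centre of its underside. Leave it alone.
- jar: White jar with a blue cap, 56 mm wide, 95 mm tall; origin at the centre of its underside. Leave it alone.
- dish: Blue shallow dish, 90 mm wide, 25 mm tall; origin at the centre of its underside. Leave it alone.

How it is judged (in metres and radians):
On the way, in this order (a step that is already met when the one before it is completed fails the run):
1. the basket stands upright on the bench, let go (angle between basket_mid's own z axis and vertical below 0.12 rad and height (world z) of basket_mid below 0.0285 m and contact force between basket and the fingers below 0.1 N), for 0.2 s.
2. the finial stands in the basket, which stands on the bench, both let go (all of step 1 and x of finial_mid in the frame of basket_mid between -0.03 and 0.03 m and y of finial_mid in the frame of basket_mid between -0.03 and 0.03 m and z of finial_mid in the frame of basket_mid between -0.005 and 0.035 m and angle between finial_mid's own z axis and vertical below 0.5 rad and contact force between finial and the fingers below 0.1 N), for 0.2 s.
At the end, for the whole second after the job is handed in: Basket released, at rest, hanging inside the tank by its lip on the rim: tray within the inside walls, upright within 10 degrees, tray centre 74 to 97 mm below the rim (home: 87). Finial at rest in the tray, within 30 mm of its middle, foot under 12 mm off its floor, lean under 29 degrees (angle between basket_mid's own z axis and vertical below 0.17 rad and x of basket_mid in the frame of tank_rim between -0.059 and 0.059 m and y of basket_mid in the frame of tank_rim between -0.069 and 0.069 m and z of basket_mid in the frame of tank_rim between -0.097 and -0.074 m and contact force between basket and tank above 1 N and contact force between basket and the fingers below 0.1 N and linear speed of each of basket, finial below 0.02 m/s and angular speed of basket below 0.2 rad/s and x of finial_mid in the frame of basket_mid between -0.03 and 0.03 m and y of finial_mid in the frame of basket_mid between -0.03 and 0.03 m and z of finial_mid in the frame of basket_mid between -0.005 and 0.035 m and angle between finial_mid's own z axis and vertical below 0.5 rad); the robot touches nothing.
It fails at once if the brush tin is shoved (over 30 mm) or tipped (distance of brush_tin from where it was at the start of the episode above 0.03 m or angle between brush_tin's own z axis and vertical above 0.4 rad).
It fails at once if the blue-capped jar is shoved (over 30 mm) or tipped (distance of jar from where it was at the start of the episode above 0.03 m or angle between jar's own z axis and vertical above 0.4 rad).
It fails at once if the blue dish is shoved (over 30 mm) or tipped (distance of dish from where it was at the start of the episode above 0.03 m or angle between dish's own z axis and vertical above 0.4 rad).
It also fails if it takes over 72 s, if anything falls off the work surface, if the arm or the gripper's body presses on something with over 40 N, if the wrist force passes 120 N, or if a joint passes its speed limit or range.

## Working session

There is one attempt and no reset: what is moved stays moved. The work goes in short steps, Python scripts to look and compute and a tool call to move; the robot and the scene stay as the last step left them, time stands still between calls to the robot, and variables do not carry over. Pictures are saved under pics/ and viewed, and the job is handed in when it is done.

Besides the shell and the picture viewer there is one more tool, called as name(argument=value, ...), one argument or row to a line, values as JSON. arm_command: Moves the arm, as the interface text tells. Its arguments: {"type":"object","properties":{"targets":{"type":"array","items":{"type":"array","items":{"type":"array","items":{"type":"number"}}}},"newtons":{"type":"number"}},"required":["targets"]}

```bash
ls; mkdir -p pics
python3 - <<'E'
from cell import *
import cv2
o=get_obs(); print(o['time_s'],o['tool_pos'],o['tool_rot'],o['grip_width'],o['force'])
for c in ["scene","side"]:
    r=read_camera(c); cv2.imwrite(f"pics/{c}0.png",r["img"][:,:,::-1]); print(c,r["origin"],r["attitude"],r["K"].tolist() if hasattr(r["K"],'tolist') else r["K"])
    for t in ["basket_mid","basket_grip","basket_hook","finial_mid","tank_rim","brush_tin","jar","dish"]:
        print(t,[(d['position'],round(d['conf'],2)) for d in search_frame(t,c)[:2]])
E
```

```text
pics
0.0 [ 6.49440885e-01 -4.36253719e-05  2.21476260e-01] [-1.79891654e+02  6.75103977e-03  9.00030477e+01] 0.08750829913751722 [-0.73875719 -0.14027991  0.58305502]
scene [1.22423252 0.35779922 1.0314787 ] [-141.52786095    0.26310206  120.42996638] [[449.717647088982, 0.0, 321.6819002128632], [0.0, 449.717647088982, 237.4201286449641], [0.0, 0.0, 1.0]]
basket_mid [([343.4, 217.2], 0.9)]
basket_grip [([344.1, 216.6], 0.87)]
basket_hook [([342.2, 217.5], 0.8)]
finial_mid [([419.0, 298.2], 0.7)]
tank_rim [([244.5, 201.0], 0.68)]
brush_tin [([526.6, 324.6], 0.82)]
jar [([188.8, 186.4], 0.71)]
dish [([329.2, 327.4], 0.83)]
side [0.55809525 1.06866277 1.22208046] [-136.37102415    1.13703848 -179.24893466] [[609.0395822192353, 0.0, 323.43329701794477], [0.0, 609.0395822192353, 241.90058510307549], [0.0, 0.0, 1.0]]
basket_mid [([380.8, 245.6], 0.84), ([339.6, 179.1], 0.23)]
basket_grip [([380.5, 245.3], 0.66)]
basket_hook [([381.0, 244.3], 0.87)]
finial_mid [([324.5, 342.7], 0.89)]
tank_rim [([340.4, 181.2], 0.59)]
brush_tin [([337.8, 440.6], 0.75)]
jar [([331.9, 127.9], 0.68)]
dish [([253.2, 294.0], 0.78)]
```

View pics/scene0.png

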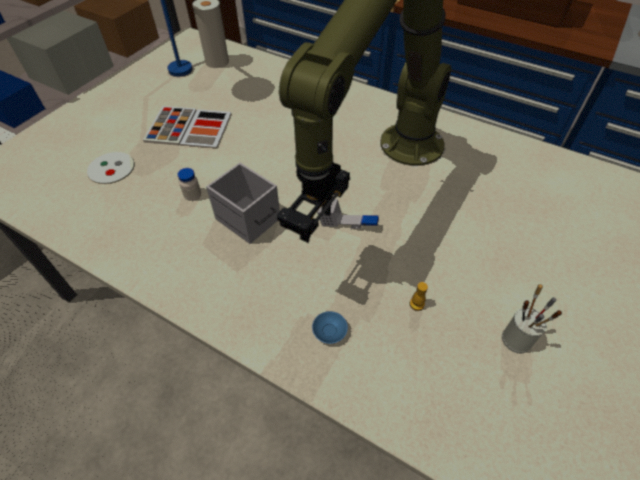

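View pics/side0.png

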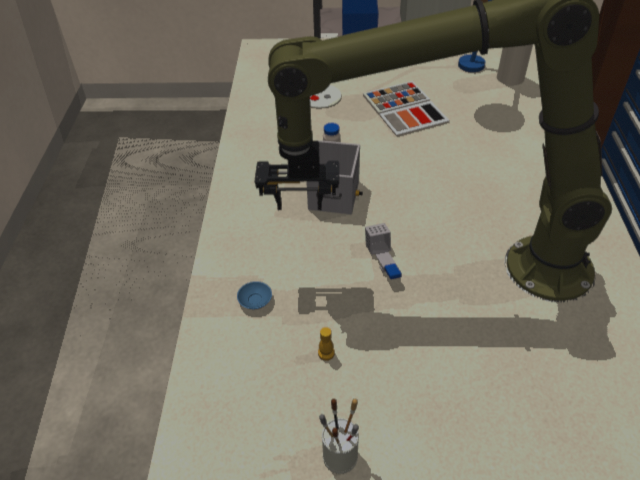

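```bash
cat > h.py <<'E'
from cell import *
import numpy as np, cv2
from scipy.spatial.transform import Rotation as Ro
def cloud(r):
    K=np.array(r["K"]);z=r["z_map"];v,u=np.mgrid[0:480,0:640]
    P=np.stack([(u-K[0,2])/K[0,0]*z,(v-K[1,2])/K[1,1]*z,z],-1)
    R=Ro.from_euler('xyz',r["attitude"],degrees=True).as_matrix()
    W=P@R.T+np.array(r["origin"]); W[z<=0]=np.nan
    return W
def save(r,n,box=None,s=1):
    im=r["img"][:,:,::-1]
    if box: im=im[box[1]:box[3],box[0]:box[2]]
    cv2.imwrite("pics/"+n,cv2.resize(im,None,fx=s,fy=s,interpolation=cv2.INTER_CUBIC))
E
python3 - <<'E'
from h import *
r=read_camera("side");W=cloud(r);hsv=cv2.cvtColor(r["img"],cv2.COLOR_RGB2HSV)
print("bench z", np.nanmedian(W[300:330,420:470,2]))
save(r,"side_b.png",(340,200,430,300),6)
def st(n,m):
    P=W[m];P=P[~np.isnan(P).any(1)]; print(n,len(P),"med",np.median(P,0).round(4),"min",np.percentile(P,2,axis=0).round(4),"max",np.percentile(P,98,axis=0).round(4)); return P
def box(u0,v0,u1,v1):
    m=np.zeros((480,640),bool);m[v0:v1,u0:u1]=1;return m
blue=(hsv[...,0]>100)&(hsv[...,0]<130)&(hsv[...,1]>120)
P=st("grip",box(370,250,410,290)&blue)
B=st("basket",box(350,215,410,290)&(W[...,2]>0.008))
print(cv2.minAreaRect(B[:,:2].astype(np.float32)*1000))
F=st("finial",box(305,315,345,370)&(W[...,2]>0.006)); 
T=F[F[:,2]>0.075]; print("top",T.mean(0),cv2.minEnclosingCircle(T[:,:2].astype(np.float32)))
print(cv2.minEnclosingCircle(F[:,:2].astype(np.float32)))
D=st("dish",box(230,275,280,320)&(W[...,2]>0.015));print(cv2.minEnclosingCircle(D[:,:2].astype(np.float32)))
J=st("jar",box(315,115,350,150)&(W[...,2]>0.05))
S=st("tin",box(310,395,370,475)&(W[...,2]>0.02))
X=read_camera("scene");W2=cloud(X);save(X,"scene_b.png",(180,140,400,260),3)
print("bench z scene", np.nanmedian(W2[250:280,250:300,2]))
m=np.zeros((480,640),bool);m[150:250,195:290]=1
m&=(W2[...,2]>0.125)&(W2[...,2]<0.15)
P=W2[m];print("rim",len(P),P.min(0),P.max(0),cv2.minAreaRect(P[:,:2].astype(np.float32)*1000))
m=np.zeros((480,640),bool);m[190:245,310:390]=1
W=W2;hsv=cv2.cvtColor(X["img"],cv2.COLOR_RGB2HSV);blue=(hsv[...,0]>100)&(hsv[...,0]<130)&(hsv[...,1]>120)
st("grip2",m&blue&(W[...,2]<0.1));
st("fin2",box(405,275,435,315)&(W[...,2]>0.006))
E
```

```text
bench z 0.00060299048353607
grip 164 med [0.4191 0.0497 0.0445] min [0.4028 0.0232 0.0353] max [0.4359 0.0701 0.0512]
basket 1033 med [ 0.4381 -0.0556  0.0351] min [ 0.4016 -0.1043  0.0086] max [0.4817 0.0653 0.0712]
((433.7409362792969, -61.90925598144531), (264.6018981933594, 134.95655822753906), 83.99980163574219)
finial 453 med [0.5859 0.2765 0.0457] min [0.5541 0.204  0.0062] max [0.6171 0.2897 0.0932]
top [0.58710258 0.27084874 0.08757697] ((0.5889119505882263, 0.2675316631793976), 0.015446766279637814)
((0.5848318338394165, 0.23514798283576965), 0.08208844065666199)
dish 382 med [0.7704 0.0923 0.0212] min [0.7288 0.0653 0.0153] max [0.8106 0.1516 0.0294]
((0.7694334387779236, 0.10789990425109863), 0.04695945233106613)
jar 597 med [ 0.5774 -0.3742  0.113 ] min [ 0.527  -0.5192  0.0571] max [ 0.6091 -0.0152  0.3938]
tin 1873 med [0.557  0.5342 0.0988] min [0.5223 0.4877 0.0244] max [0.5895 0.5553 0.1897]
bench z scene -6.314292730291715e-05
rim 796 [ 0.49129837 -0.37815216  0.12501069] [ 0.64688692 -0.20722773  0.14447317] ((570.3136596679688, -293.28656005859375), (156.47000122070312, 134.29257202148438), 80.557373046875)
grip2 135 med [0.4244 0.0432 0.0428] min [0.406  0.0201 0.0336] max [0.4374 0.0641 0.0499]
fin2 338 med [0.5968 0.2672 0.0474] min [0.5787 0.2499 0.0073] max [0.6057 0.2828 0.0916]
```

View pics/side_b.png

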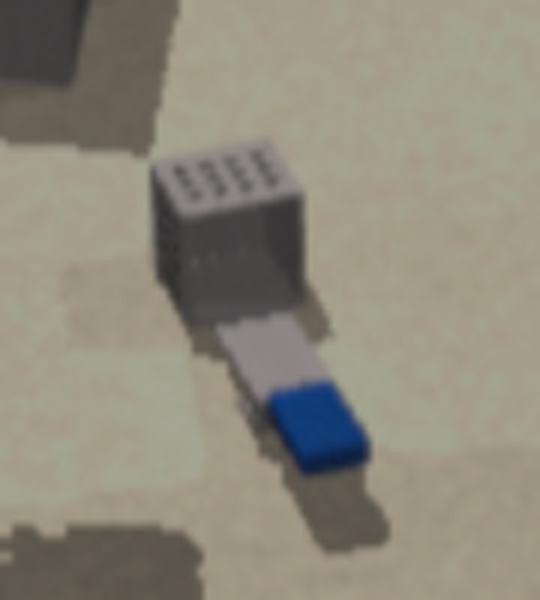

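View pics/scene_b.png

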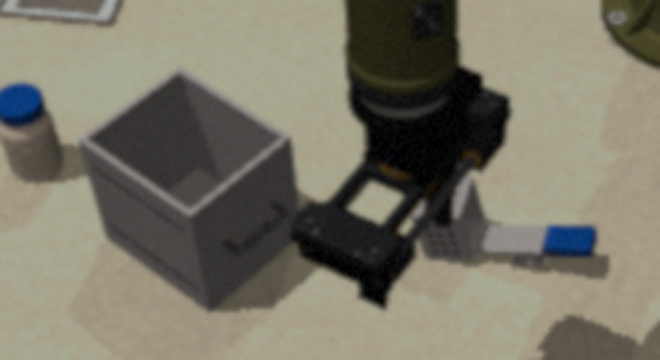

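Run:
```python
from h import *
def fit(cam,b):
    r=read_camera(cam);W=cloud(r);hsv=cv2.cvtColor(r["img"],cv2.COLOR_RGB2HSV)
    blue=(hsv[...,0]>100)&(hsv[...,0]<130)&(hsv[...,1]>120)
    m=np.zeros((480,640),bool);m[b[1]:b[3],b[0]:b[2]]=1
    P=W[m];bl=blue[m];P_=P
    sel=(P[:,0]>.38)&(P[:,0]<.5)&(P[:,1]>-.13)&(P[:,1]<.09)&(P[:,2]>.012)&(P[:,2]<.1)
    P=P[sel];bl=bl[sel]
    G=P[bl]; print(cam,len(P),len(G))
    print(" grip rect",cv2.minAreaRect((G[:,:2]*1000).astype(np.float32)))
    print(" all rect",cv2.minAreaRect((P[:,:2]*1000).astype(np.float32)))
    # strip+grip, not tray: y>-0.03
    for lo in np.arange(-.12,.08,.02):
        s=P[(P[:,1]>lo)&(P[:,1]<lo+.02)]
        if len(s)>3: print("  y",round(lo+.01,3),len(s),"x",s[:,0].min().round(4),s[:,0].max().round(4),"zmax",np.percentile(s[:,2],[50,97]).round(4))
fit("side",(340,200,430,300))
fit("scene",(310,180,400,245))
r=read_camera("scene");W=cloud(r)
m=np.zeros((480,640),bool);m[150:250,195:290]=1
for h in [.132,.136]:
    P=W[m&(W[...,2]>h)&(W[...,2]<.146)&(W[...,0]>.49)]; print(h,len(P),cv2.minAreaRect((P[:,:2]*1000).astype(np.float32)),P[:,2].max())
```

```text
side 921 163
 grip rect ((419.8802795410156, 45.52934265136719), (30.411237716674805, 52.54390335083008), 16.52547264099121)
 all rect ((435.0609130859375, -19.535186767578125), (58.77555847167969, 185.93360900878906), 15.98911190032959)
  y -0.11 28 x 0.43 0.4759 zmax [0.058  0.0634]
  y -0.09 182 x 0.4234 0.4843 zmax [0.056  0.0674]
  y -0.07 192 x 0.4169 0.4822 zmax [0.0639 0.0728]
  y -0.05 129 x 0.417 0.4763 zmax [0.0217 0.0718]
  y -0.03 72 x 0.4165 0.4694 zmax [0.0199 0.0257]
  y -0.01 63 x 0.4117 0.4514 zmax [0.0244 0.0289]
  y 0.01 54 x 0.4094 0.4477 zmax [0.0291 0.0373]
  y 0.03 73 x 0.4033 0.4425 zmax [0.0411 0.0482]
  y 0.05 71 x 0.3971 0.4331 zmax [0.0459 0.0527]
  y 0.07 57 x 0.3982 0.4285 zmax [0.0448 0.0524]
scene 731 137
 grip rect ((421.4849548339844, 41.53956604003906), (29.576889038085938, 45.04597854614258), 15.347220420837402)
 all rect ((435.68243408203125, -20.986831665039062), (60.80387878417969, 176.72280883789062), 16.874408721923828)
  y -0.09 46 x 0.466 0.4896 zmax [0.0431 0.0617]
  y -0.07 156 x 0.4174 0.4832 zmax [0.0422 0.07  ]
  y -0.05 135 x 0.4166 0.4777 zmax [0.0219 0.0692]
  y -0.03 66 x 0.4191 0.4577 zmax [0.0187 0.0236]
  y -0.01 74 x 0.4097 0.4568 zmax [0.0232 0.0286]
  y 0.01 70 x 0.4073 0.4479 zmax [0.0287 0.0391]
  y 0.03 81 x 0.4045 0.4482 zmax [0.0394 0.0445]
  y 0.05 82 x 0.4001 0.4377 zmax [0.0444 0.0492]
  y 0.07 21 x 0.4052 0.4297 zmax [0.0441 0.0493]
0.132 567 ((569.9925537109375, -292.57183837890625), (155.84243774414062, 133.8255157470703), 80.01522827148438) 0.14449284361271475
0.136 441 ((569.9925537109375, -292.57183837890625), (155.84243774414062, 133.8255157470703), 80.01522827148438) 0.14449284361271475
```

```bash
cat >> h.py <<'E'
def tilt_R(head,t):
    """tool with jaws (y) horizontal at heading-90, tool z = sin t*h - cos t*up; h=heading dir (deg)"""
    a=np.radians(head);t=np.radians(t);h=np.array([np.cos(a),np.sin(a),0])
    z=np.sin(t)*h-np.cos(t)*np.array([0,0,1]);y=np.array([np.cos(a-np.pi/2),np.sin(a-np.pi/2),0]);x=np.cross(y,z)
    return np.stack([x,y,z],1)
def go(pos,R,o=None):
    o=o or get_obs();R0=Ro.from_euler('xyz',o['tool_rot'],degrees=True).as_matrix()
    s=R0.T@(np.array(pos)-np.array(o['tool_pos'])); rv=Ro.from_matrix(R0.T@R).as_rotvec(degrees=True)
    print("ROW",s.round(4).tolist(),rv.round(2).tolist(),"dist",np.linalg.norm(s).round(3))
E
python3 - <<'E'
from h import *
g=np.array([.4203,.043,.036])
for t in (-35,-20,0):
    R=tilt_R(106.4,t); go(g+(.019-.1)*R[:,2],R)
E
```

```text
ROW [0.0876, -0.2429, 0.1202] [-5.0, -34.76, -15.89] dist 0.285
ROW [0.0696, -0.2376, 0.1105] [-2.86, -19.86, -16.24] dist 0.271
ROW [0.043, -0.2298, 0.1056] [0.01, 0.0, -16.4] dist 0.256
```

arm_command(
  targets=[
    [[0.088, -0.243, 0.12, -5.0, -34.8, -15.9, -1], [0.088, -0.243, 0.12, -5.0, -34.8, -15.9, -1], [0.088, -0.243, 0.12, -5.0, -34.8, -15.9, -1], [0.088, -0.243, 0.12, -5.0, -34.8, -15.9, -1], [0.088, -0.243, 0.12, -5.0, -34.8, -15.9, -1], [0.088, -0.243, 0.12, -5.0, -34.8, -15.9, -1], [0.088, -0.243, 0.12, -5.0, -34.8, -15.9, -1], [0.088, -0.243, 0.12, -5.0, -34.8, -15.9, -1], [0.088, -0.243, 0.12, -5.0, -34.8, -15.9, -1]],
  ],
)

```text
time_s: 2.05
tool_pos: [0.4085, 0.0877, 0.1034]
tool_rot: [179.9, 35.0, 106.2]
force: [0.9, 0.1, 0.1]
grip_width: 0.087
```

Run:
```python
from h import *
o=get_obs();print(o['time_s'],o['tool_pos'],o['tool_rot'],np.round(o['qpos'],1))
g=np.array([.4203,.043,.036])
R=tilt_R(106.4,-35); go(g+(.019-.1)*R[:,2],R); go(g+(.019)*R[:,2],R)
r=read_camera("wrist");save(r,"w1.png")
W=cloud(r);hsv=cv2.cvtColor(r["img"],cv2.COLOR_RGB2HSV)
m=(hsv[...,0]>100)&(hsv[...,0]<130)&(hsv[...,1]>120)&(W[...,2]<.08)
P=W[m];print(len(P),P.mean(0),cv2.minAreaRect((P[:,:2]*1000).astype(np.float32)),P[:,2].max())
```

```text
2.05 [0.40850385 0.08769849 0.10344048] [179.86153259  35.01730709 106.2223192 ] [-26.3   6.1 -17.5 121.2  33.9  74.1 -43.4]
ROW [0.0008, -0.0013, 0.0007] [0.04, 0.02, -0.15] dist 0.002
ROW [0.0009, -0.0014, 0.1007] [0.04, 0.02, -0.15] dist 0.101
2578 [0.41349599 0.05383237 0.04274029] ((415.60430908203125, 44.138450622558594), (32.30155563354492, 50.895896911621094), 16.319011688232422) 0.04879535261949783
```

View pics/w1.png

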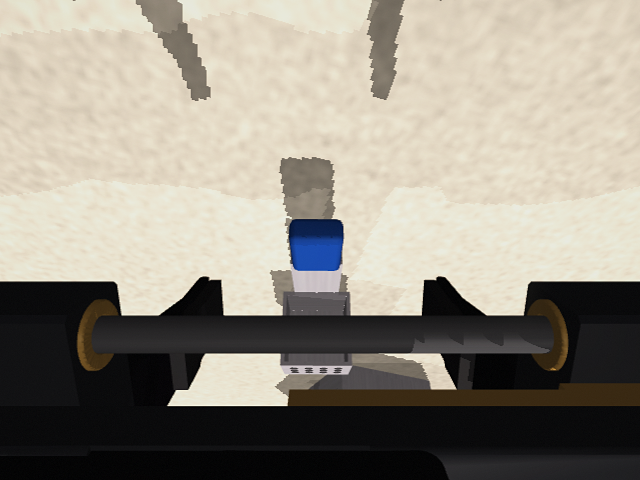

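arm_command(
  targets=[
    [[0.001, -0.003, 0.03, 0, 0, 0, -1], [0.001, -0.003, 0.06, 0, 0, 0, -1], [0.001, -0.003, 0.085, 0, 0, 0, -1], [0.001, -0.003, 0.1, 0, 0, 0, -1], [0.001, -0.003, 0.1, 0, 0, 0, -1], [0.001, -0.003, 0.1, 0, 0, 0, 1], [0.001, -0.003, 0.1, 0, 0, 0, 1], [0.001, -0.003, 0.1, 0, 0, 0, 1], [0.001, -0.003, 0.1, 0, 0, 0, 1], [0.001, -0.003, 0.1, 0, 0, 0, 1]],
  ],
  newtons=60,
)

```text
time_s: 3.1
tool_pos: [0.4204, 0.0333, 0.0204]
tool_rot: [180.0, 35.0, 106.4]
force: [0.5, -0.2, 0.1]
grip_width: 0.055
```

arm_command(
  targets=[
    [[0, 0, 0, 0, 0, 0, 1], [0, 0, 0, 0, 0, 0, 1], [0, 0, 0, 0, 0, 0, 1], [0, 0, 0, 0, 0, 0, 1], [0, 0, 0, 0, 0, 0, 1]],
  ],
)

```text
time_s: 3.6
tool_pos: [0.4201, 0.0329, 0.0201]
tool_rot: [-180.0, 35.0, 106.4]
force: [0.3, 0.3, 0.4]
grip_width: 0.0314
```

Run:
```python
from h import *
o=get_obs();print(o['time_s'],o['tool_pos'],o['tool_rot'],o['grip_width'])
R=tilt_R(106.4,-35); p=o['tool_pos']
go(p+np.array([0,0,.12]),R); go(p+np.array([0.1,-.05,.2]),R)
for t in (20,41): 
  R2=tilt_R(90,t);go(np.array([.55,.02,.25])+.019*R2[:,2],R2)
```

```text
3.6 [0.42013195 0.03286572 0.0201209 ] [-179.98077331   35.04376653  106.42785134] 0.031388556417864664
ROW [-0.0689, -0.0, -0.0982] [-0.0, 0.04, 0.02] dist 0.12
ROW [-0.1773, 0.0817, -0.12] [-0.0, 0.04, 0.02] dist 0.229
ROW [-0.1568, 0.1227, -0.149] [2.22, 54.66, 16.92] dist 0.249
ROW [-0.1541, 0.1244, -0.1552] [-0.94, 75.49, 17.65] dist 0.252
```

arm_command(
  targets=[
    [[-0.011, 0, -0.016, 0, 0, 0, 1], [-0.023, 0, -0.033, 0, 0, 0, 1], [-0.035, 0, -0.05, 0, 0, 0, 1], [-0.046, 0, -0.066, 0, 0, 0, 1], [-0.058, 0, -0.082, 0, 0, 0, 1], [-0.069, 0, -0.098, 0, 0, 0, 1], [-0.069, 0, -0.098, 0, 0, 0, 1]],
  ],
)

```text
time_s: 4.3
tool_pos: [0.4213, 0.0335, 0.1415]
tool_rot: [179.7, 35.0, 106.2]
force: [0.1, 1.1, -4.0]
grip_width: 0.0315
```

Run:
```python
from h import *
o=get_obs();print(o['time_s'],o['tool_pos'],o['tool_rot'],o['grip_width'],o['force'])
for t in (20,41): 
  R2=tilt_R(90,t);go(np.array([.55,.02,.25])+.019*R2[:,2],R2)
r=read_camera("side");save(r,"s2.png",(280,150,480,310),4)
```

```text
4.3 [0.42129116 0.03346402 0.14149344] [179.72288094  34.96002646 106.24272232] 0.03147146148953107 [ 0.14323383  1.10316446 -4.02725083]
ROW [-0.0869, 0.1219, -0.0492] [2.45, 54.54, 16.87] dist 0.158
ROW [-0.0842, 0.1236, -0.0554] [-0.69, 75.38, 17.65] dist 0.159
```

View pics/s2.png

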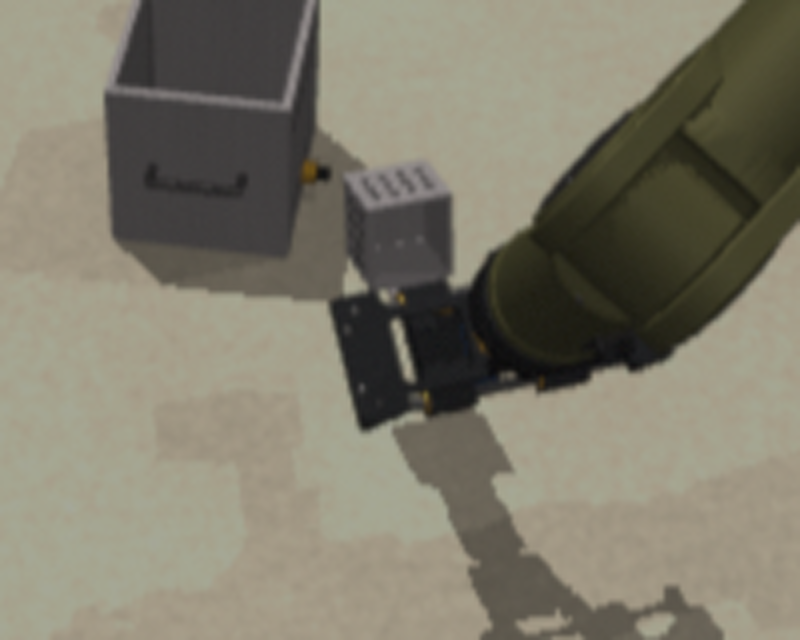

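arm_command(
  targets=[
    [[-0.084, 0.124, -0.055, -0.7, 75.4, 17.7, 1], [-0.084, 0.124, -0.055, -0.7, 75.4, 17.7, 1], [-0.084, 0.124, -0.055, -0.7, 75.4, 17.7, 1], [-0.084, 0.124, -0.055, -0.7, 75.4, 17.7, 1], [-0.084, 0.124, -0.055, -0.7, 75.4, 17.7, 1], [-0.084, 0.124, -0.055, -0.7, 75.4, 17.7, 1], [-0.084, 0.124, -0.055, -0.7, 75.4, 17.7, 1], [-0.084, 0.124, -0.055, -0.7, 75.4, 17.7, 1], [-0.084, 0.124, -0.055, -0.7, 75.4, 17.7, 1], [-0.084, 0.124, -0.055, -0.7, 75.4, 17.7, 1]],
  ],
)

```text
time_s: 5.35
tool_pos: [0.5476, 0.0264, 0.2265]
tool_rot: [-178.8, -40.8, 88.6]
force: [0.3, -1.8, -3.5]
grip_width: 0.0313
```

Run:
```python
from h import *
o=get_obs();print(o['time_s'],o['tool_pos'],o['tool_rot'],o['grip_width'],o['force'])
r=read_camera("side");save(r,"s3.png",(240,120,440,280),4);W=cloud(r)
r=read_camera("scene");save(r,"c3.png",(220,100,420,260),4)
np.save("side3.npy",W);np.save("scene3.npy",cloud(r))
```

```text
5.35 [0.54764831 0.02639746 0.22654724] [-178.81085749  -40.77880005   88.62093325] 0.03128843651669169 [ 0.29772552 -1.77091894 -3.45647344]
```

View pics/s3.png

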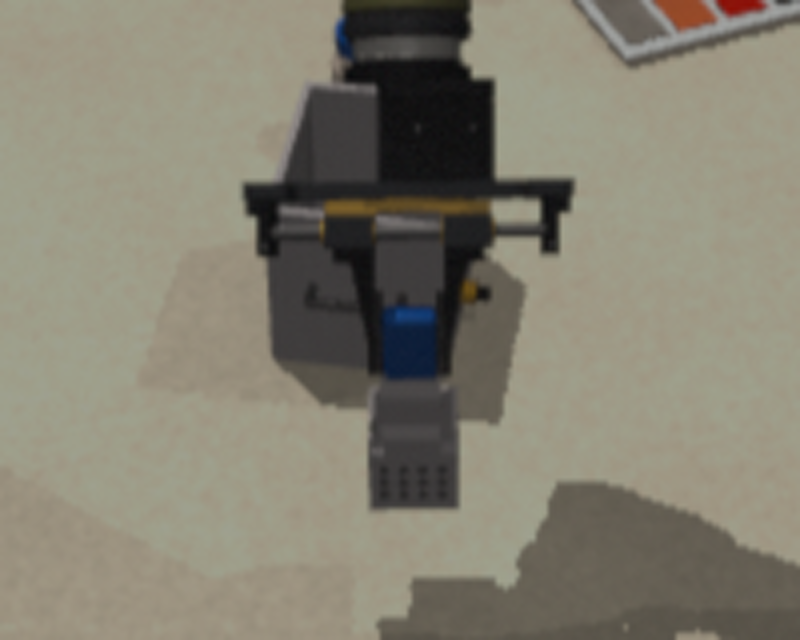

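View pics/c3.png

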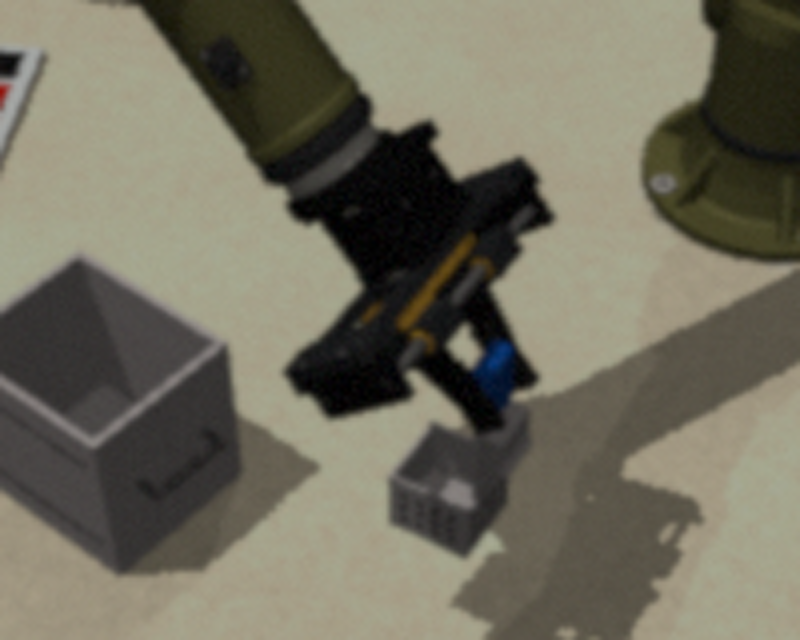

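Run:
```python
from h import *
for n in ("side3","scene3"):
    W=np.load(n+".npy").reshape(-1,3)
    s=W[(W[:,0]>.50)&(W[:,0]<.60)&(W[:,1]>-.07)&(W[:,1]<.08)&(W[:,2]<.2)&(W[:,2]>.07)]
    print(n,len(s))
    for lo in np.arange(.07,.2,.01):
        q=s[(s[:,2]>lo)&(s[:,2]<lo+.01)]
        if len(q)>4: print(round(lo,3),len(q),"x",np.percentile(q[:,0],[3,97]).round(4),"y",np.percentile(q[:,1],[3,50,97]).round(4))
```

```text
side3 604
0.09 18 x [0.5182 0.57  ] y [-0.042   0.0112  0.0136]
0.1 75 x [0.5194 0.5675] y [-0.0453  0.0119  0.017 ]
0.11 64 x [0.5194 0.5724] y [-0.0455  0.0133  0.0177]
0.12 87 x [0.5174 0.5723] y [-0.0458  0.013   0.0176]
0.13 74 x [0.5201 0.5698] y [-0.045   0.012   0.0172]
0.14 136 x [0.5168 0.5722] y [-0.0462  0.0101  0.0177]
0.15 47 x [0.5184 0.5622] y [-0.0158  0.0123  0.0165]
0.16 5 x [0.5336 0.5471] y [0.0136 0.0141 0.0187]
0.18 48 x [0.5308 0.5644] y [0.0266 0.0318 0.0358]
0.19 47 x [0.5308 0.5635] y [0.0264 0.0306 0.034 ]
scene3 755
0.09 25 x [0.5214 0.5731] y [-0.0413 -0.0168  0.0147]
0.1 141 x [0.519  0.5751] y [-0.0426 -0.0199  0.0156]
0.11 107 x [0.519  0.5755] y [-0.0424 -0.0143  0.0157]
0.12 112 x [0.5195 0.5751] y [-0.0427 -0.0192  0.0159]
0.13 104 x [0.5195 0.5761] y [-0.0424 -0.021   0.0158]
0.14 143 x [0.5188 0.5762] y [-0.0439 -0.0223  0.0153]
0.15 20 x [0.5213 0.5738] y [-0.0429  0.0144  0.0158]
0.16 15 x [0.539  0.5665] y [0.0134 0.0148 0.0159]
0.17 16 x [0.5429 0.5658] y [0.0137 0.015  0.0164]
0.18 40 x [0.5322 0.5666] y [0.0146 0.034  0.0366]
0.19 32 x [0.534  0.5665] y [0.0136 0.032  0.034 ]
```

Run:
```python
from h import *
o=get_obs();R=Ro.from_euler('xyz',o['tool_rot'],degrees=True).as_matrix()
for d in (.09,.1): go(o['tool_pos']+np.array([0,0,-d]),tilt_R(90,41))
```

```text
ROW [-0.0587, 0.0007, 0.0682] [-0.3, 0.27, -0.38] dist 0.09
ROW [-0.0652, 0.0008, 0.0758] [-0.3, 0.27, -0.38] dist 0.1
```

arm_command(
  targets=[
    [[-0.016, 0, 0.019, 0, 0, 0, 1], [-0.032, 0, 0.038, 0, 0, 0, 1], [-0.046, 0, 0.053, 0, 0, 0, 1], [-0.056, 0.001, 0.065, -0.3, 0.3, -0.4, 1], [-0.06, 0.001, 0.0695, -0.3, 0.3, -0.4, 1], [-0.062, 0.001, 0.072, -0.3, 0.3, -0.4, 1], [-0.062, 0.001, 0.072, -0.3, 0.3, -0.4, 1]],
  ],
)

```text
time_s: 6.15
tool_pos: [0.5506, 0.0328, 0.1386]
tool_rot: [179.6, -41.2, 90.4]
force: [-0.1, -0.4, -2.8]
grip_width: 0.0315
```

Run:
```python
from h import *
o=get_obs();print(o['time_s'],o['tool_pos'],o['tool_rot'],o['grip_width'],o['force'])
r=read_camera("side");W=cloud(r).reshape(-1,3)
r=read_camera("scene");save(r,"c4.png",(220,120,420,280),4)
W2=cloud(r).reshape(-1,3)
for W in (W,W2):
    s=W[(W[:,0]>.515)&(W[:,0]<.58)&(W[:,1]>-.05)&(W[:,1]<.02)&(W[:,2]<.075)&(W[:,2]>.004)]
    print(np.percentile(s[:,2],[90,95,98,99.5]))
```

```text
6.15 [0.55060639 0.0328001  0.13863297] [179.57348433 -41.15068998  90.41436758] 0.031487909410363175 [-0.10193815 -0.35807171 -2.84053262]
[0.06070627 0.06224545 0.06510298 0.06800528]
[0.05782809 0.06082392 0.06639498 0.07364716]
```

View pics/c4.png

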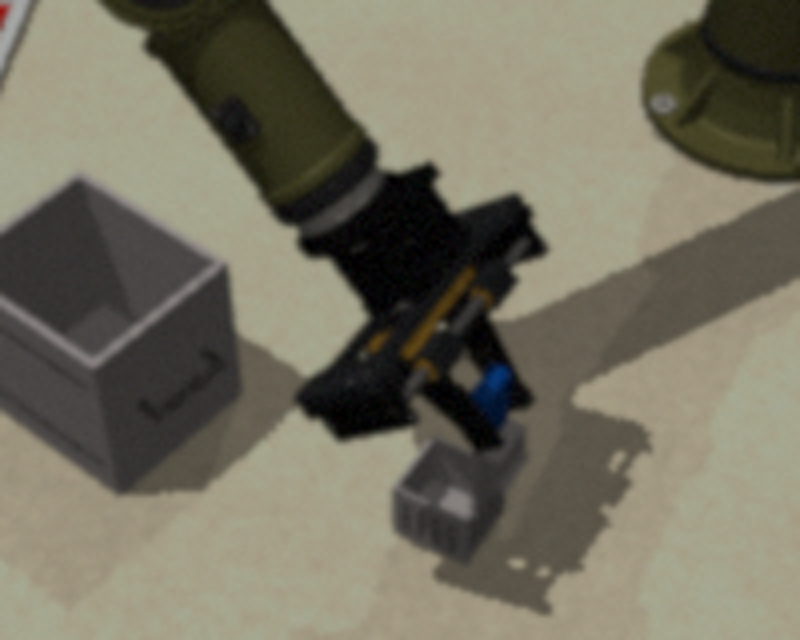

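arm_command(
  targets=[
    [[-0.003, 0, 0.0035, 0, 0, 0, 1], [-0.005, 0, 0.006, 0, 0, 0, 1], [-0.0062, 0, 0.007, 0, 0, 0, 1], [-0.0065, 0, 0.0075, 0, 0, 0, 1], [-0.0065, 0, 0.0075, 0, 0, 0, 1], [-0.0065, 0, 0.0075, 0, 0, 0, 1]],
  ],
)

```text
time_s: 6.85
tool_pos: [0.5507, 0.0328, 0.13]
tool_rot: [179.5, -41.3, 90.4]
force: [-1.6, -0.6, 4.8]
grip_width: 0.0314
```

arm_command(
  targets=[
    [[0, 0, 0, 0, 0, 0, 0.4], [0, 0, 0, 0, 0, 0, 0], [0, 0, 0, 0, 0, 0, -1], [0, 0, 0, 0, 0, 0, -1], [0, 0, 0, 0, 0, 0, -1], [0, 0, 0, 0, 0, 0, -1], [0, 0, -0.03, 0, 0, 0, -1], [0, 0, -0.06, 0, 0, 0, -1], [0, 0, -0.1, 0, 0, 0, -1], [0, 0, -0.12, 0, 0, 0, -1]],
  ],
)

```text
time_s: 7.85
tool_pos: [0.5508, -0.0496, 0.2208]
tool_rot: [179.4, -41.1, 90.3]
force: [-0.4, -0.6, -0.4]
grip_width: 0.0859
```

Run:
```python
from h import *
o=get_obs();print(o['time_s'],o['tool_pos'],o['tool_rot'],o['grip_width'],o['force'])
r=read_camera("side");W=cloud(r);np.save("side5.npy",W);save(r,"s5.png",(240,120,440,280),4)
r=read_camera("scene");save(r,"c5.png",(220,100,420,260),4)
np.save("scene5.npy",cloud(r))
for n in ("side5","scene5"):
    W=np.load(n+".npy").reshape(-1,3)
    s=W[(W[:,0]>.50)&(W[:,0]<.60)&(W[:,1]>-.07)&(W[:,1]<.06)&(W[:,2]<.18)&(W[:,2]>.006)]
    for lo in np.arange(.0,.19,.02):
        q=s[(s[:,2]>lo)&(s[:,2]<lo+.02)]
        if len(q)>4: print(round(lo,3),len(q),"x",np.percentile(q[:,0],[3,97]).round(4),"y",np.percentile(q[:,1],[3,50,97]).round(4))
    q=s[s[:,2]<.055];print(cv2.minAreaRect((q[:,:2]*1000).astype(np.float32)))
    q=s[s[:,2]>.125];print(cv2.minAreaRect((q[:,:2]*1000).astype(np.float32)),s[:,2].max())
```

```text
7.85 [ 0.55081619 -0.04956417  0.22082717] [179.40695086 -41.06564291  90.30139909] 0.08588090062720086 [-0.38010444 -0.62479873 -0.35315599]
0.0 106 x [0.5137 0.5807] y [-0.0406  0.0197  0.0466]
0.02 136 x [0.5239 0.5759] y [-0.0388  0.0192  0.0247]
0.04 148 x [0.5232 0.5782] y [-0.0376  0.0185  0.0243]
0.06 16 x [0.5344 0.5677] y [0.0188 0.0221 0.0241]
0.08 67 x [0.5348 0.5675] y [0.0338 0.0379 0.0425]
0.1 140 x [0.5324 0.5673] y [0.0198 0.0341 0.0402]
0.12 66 x [0.5351 0.5648] y [0.0218 0.0264 0.0321]
0.14 77 x [0.5352 0.5646] y [0.0218 0.026  0.0294]
0.16 80 x [0.5353 0.5645] y [0.0132 0.0231 0.03  ]
((547.336181640625, -3.9795608520507812), (90.17266082763672, 125.8908462524414), 1.269164800643921)
((549.8325805664062, 21.676841735839844), (21.127582550048828, 29.858623504638672), 87.87464904785156) 0.17345654733657478
0.0 129 x [0.5233 0.5803] y [-0.0386 -0.0131  0.0196]
0.02 186 x [0.5236 0.5806] y [-0.0389 -0.0167  0.0196]
0.04 149 x [0.523  0.5798] y [-0.0398 -0.0152  0.0196]
0.06 24 x [0.5431 0.5694] y [0.0181 0.0189 0.0205]
0.08 60 x [0.5361 0.5692] y [0.0172 0.0363 0.0399]
0.1 89 x [0.5343 0.5697] y [0.0177 0.0311 0.0367]
0.12 43 x [0.5417 0.5678] y [0.0118 0.0241 0.0265]
0.14 52 x [0.5401 0.5675] y [0.0116 0.0246 0.0268]
0.16 68 x [0.5375 0.5678] y [0.0114 0.0198 0.0261]
((550.7106323242188, -10.131349563598633), (61.93671417236328, 61.71894073486328), 1.0537461042404175)
((552.4826049804688, 18.712005615234375), (16.332351684570312, 34.28354263305664), 89.03736114501953) 0.1708293728398781
```

View pics/c5.png

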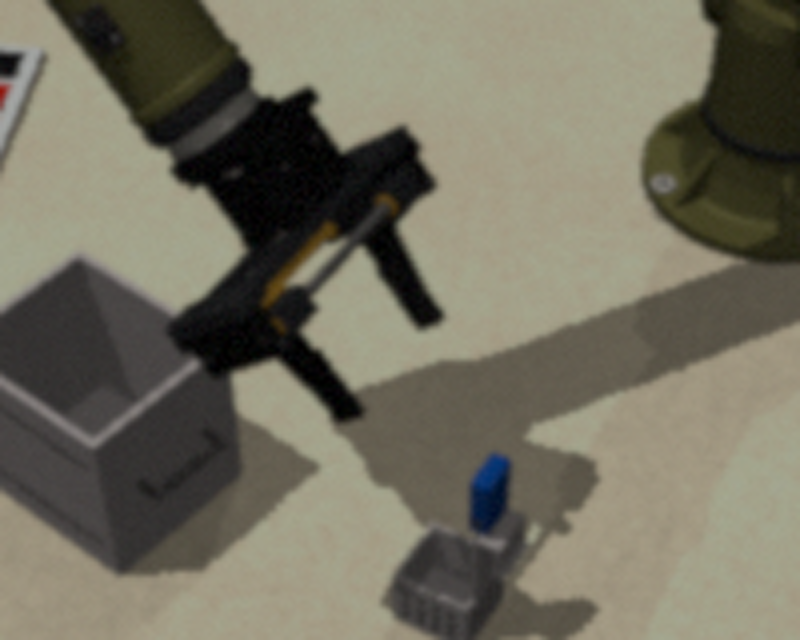

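Run:
```python
from h import *
R=tilt_R(90,30); f=np.array([.590,.267,.080])
print(R[:,2]); go(f-.09*R[:,2]+.0*R[:,2]+np.array([0,0,.05]),R)
```

```text
[ 3.06161700e-17  5.00000000e-01 -8.66025404e-01]
ROW [0.1967, 0.0378, 0.1883] [0.52, -11.02, 0.18] dist 0.275
```

arm_command(
  targets=[
    [[0.197, 0.038, 0.188, 0.5, -11.0, 0.2, -1], [0.197, 0.038, 0.188, 0.5, -11.0, 0.2, -1], [0.197, 0.038, 0.188, 0.5, -11.0, 0.2, -1], [0.197, 0.038, 0.188, 0.5, -11.0, 0.2, -1], [0.197, 0.038, 0.188, 0.5, -11.0, 0.2, -1], [0.197, 0.038, 0.188, 0.5, -11.0, 0.2, -1], [0.197, 0.038, 0.188, 0.5, -11.0, 0.2, -1], [0.197, 0.038, 0.188, 0.5, -11.0, 0.2, -1]],
  ],
)

```text
time_s: 8.75
tool_pos: [0.5863, 0.2266, 0.2054]
tool_rot: [-179.6, -30.1, 90.1]
force: [-0.1, -0.3, -0.5]
grip_width: 0.087
```

Run:
```python
from h import *
o=get_obs();print(o['time_s'],o['tool_pos'],o['tool_rot'],o['grip_width'],o['force'])
for c in ("wrist","side"):
    r=read_camera(c);W=cloud(r).reshape(-1,3)
    if c=="wrist": save(r,"w6.png")
    s=W[(W[:,0]>.54)&(W[:,0]<.64)&(W[:,1]>.22)&(W[:,1]<.32)&(W[:,2]<.1)&(W[:,2]>.006)]
    for a,b in ((.006,.02),(.02,.06),(.066,.084),(.084,.1)):
        q=s[(s[:,2]>a)&(s[:,2]<b)]
        if len(q)>4: print(c,a,len(q),np.percentile(q,[2,50,98],axis=0).round(4).tolist())
```

```text
8.75 [0.58634982 0.226584   0.20540873] [-179.58217886  -30.1460104    90.14630197] 0.08700686043207942 [-0.0781646  -0.34230845 -0.46193937]
wrist 0.006 253 [[0.5666, 0.2498, 0.0074], [0.5863, 0.255, 0.0101], [0.6048, 0.271, 0.0122]]
wrist 0.02 530 [[0.5696, 0.252, 0.0302], [0.5863, 0.2583, 0.0434], [0.6021, 0.2724, 0.0507]]
wrist 0.066 103 [[0.5744, 0.2561, 0.067], [0.5863, 0.2575, 0.0753], [0.5975, 0.2642, 0.0834]]
wrist 0.084 947 [[0.5744, 0.2568, 0.087], [0.5862, 0.2682, 0.0891], [0.5973, 0.2801, 0.0906]]
side 0.006 127 [[0.5421, 0.2341, 0.0061], [0.5864, 0.2777, 0.0103], [0.6345, 0.3114, 0.0184]]
side 0.02 168 [[0.5708, 0.2642, 0.0211], [0.5859, 0.278, 0.044], [0.6023, 0.2847, 0.0578]]
side 0.066 47 [[0.5741, 0.2689, 0.0675], [0.5854, 0.2764, 0.0753], [0.5992, 0.2812, 0.0838]]
side 0.084 99 [[0.5763, 0.2567, 0.0853], [0.5876, 0.2693, 0.0898], [0.5987, 0.281, 0.095]]
```

View pics/w6.png

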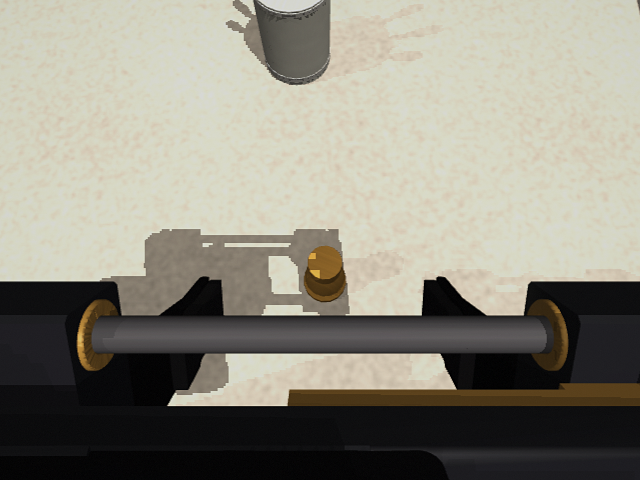

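Run:
```python
from h import *
R=tilt_R(90,30); f=np.array([.5862,.2685,.079])
go(f-.04*R[:,2],R);go(f+.019*R[:,2],R)
```

```text
ROW [-0.0252, -0.0008, 0.0921] [-0.32, -0.12, -0.05] dist 0.096
ROW [-0.0253, -0.0005, 0.1511] [-0.32, -0.12, -0.05] dist 0.153
```

arm_command(
  targets=[
    [[-0.025, -0.0005, 0.05, 0, 0, 0, -1], [-0.025, -0.0005, 0.092, 0, 0, 0, -1], [-0.025, -0.0005, 0.12, 0, 0, 0, -1], [-0.025, -0.0005, 0.14, 0, 0, 0, -1], [-0.025, -0.0005, 0.151, 0, 0, 0, -1], [-0.025, -0.0005, 0.151, 0, 0, 0, -1], [-0.025, -0.0005, 0.151, 0, 0, 0, 1], [-0.025, -0.0005, 0.151, 0, 0, 0, 1], [-0.025, -0.0005, 0.151, 0, 0, 0, 1], [-0.025, -0.0005, 0.151, 0, 0, 0, 1]],
  ],
  newtons=30,
)

```text
time_s: 9.85
tool_pos: [0.5872, 0.2792, 0.0647]
tool_rot: [-179.8, -30.2, 90.1]
force: [0.1, -0.1, -0.3]
grip_width: 0.0628
```

arm_command(
  targets=[
    [[0, 0, 0, 0, 0, 0, 1], [0, 0, 0, 0, 0, 0, 1], [0, 0, 0, 0, 0, 0, 1], [0, 0, 0, 0, 0, 0, 1], [0, 0, 0, 0, 0, 0, 1], [0, 0, 0, 0, 0, 0, 1]],
  ],
)

```text
time_s: 10.45
tool_pos: [0.5866, 0.2796, 0.0638]
tool_rot: [-179.7, -30.2, 90.1]
force: [-0.4, -0.7, -0.3]
grip_width: 0.0249
```

Run:
```python
from h import *
o=get_obs();print(o['time_s'],o['tool_pos'],o['tool_rot'],o['grip_width'],o['force'])
R=tilt_R(90,30);p=o['tool_pos']
go(p+np.array([0,0,.16]),R)
```

```text
10.45 [0.58657518 0.27964412 0.06383902] [-179.73153321  -30.17533259   90.05597315] 0.024936053152384043 [-0.37740698 -0.68530138 -0.28960839]
ROW [0.0804, -0.0006, -0.1383] [-0.3, -0.18, 0.05] dist 0.16
```

arm_command(
  targets=[
    [[0.015, 0, -0.026, 0, 0, 0, 1], [0.03, 0, -0.052, 0, 0, 0, 1], [0.05, 0, -0.0865, 0, 0, 0, 1], [0.07, 0, -0.121, 0, 0, 0, 1], [0.085, 0, -0.147, 0, 0, 0, 1], [0.1, 0, -0.173, 0, 0, 0, 1], [0.105, 0, -0.182, 0, 0, 0, 1], [0.105, 0, -0.182, 0, 0, 0, 1]],
  ],
)

```text
time_s: 11.25
tool_pos: [0.5879, 0.2789, 0.2751]
tool_rot: [-179.9, -30.2, 90.1]
force: [0.0, 0.3, -3.2]
grip_width: 0.0251
```

Run:
```python
from h import *
o=get_obs();print(o['time_s'],o['tool_pos'],o['tool_rot'],o['grip_width'],o['force'])
R=tilt_R(90,30)
go([.5512,-.04+.0108,.0638+.21],R)
r=read_camera("side");save(r,"s7.png",(240,180,440,340),4)
```

```text
11.25 [0.58791284 0.27890317 0.27507528] [-179.88765743  -30.18607898   90.14531072] 0.025097564507001655 [ 0.0113182   0.26073028 -3.2324883 ]
ROW [-0.2669, -0.0378, -0.1537] [-0.19, -0.19, 0.13] dist 0.31
```

View pics/s7.png

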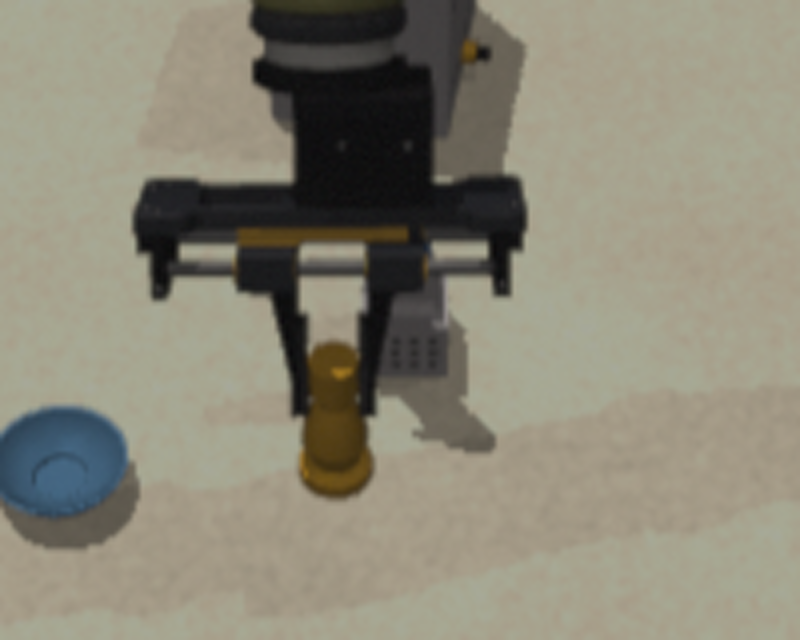

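arm_command(
  targets=[
    [[-0.03, -0.004, -0.017, 0, 0, 0, 1], [-0.07, -0.01, -0.041, 0, 0, 0, 1], [-0.11, -0.016, -0.064, 0, 0, 0, 1], [-0.15, -0.021, -0.087, 0, 0, 0, 1], [-0.19, -0.027, -0.11, 0, 0, 0, 1], [-0.22, -0.031, -0.127, 0, 0, 0, 1], [-0.25, -0.0355, -0.144, 0, 0, 0, 1], [-0.267, -0.038, -0.154, 0, 0, 0, 1], [-0.267, -0.038, -0.154, 0, 0, 0, 1]],
  ],
)

```text
time_s: 12.2
tool_pos: [0.5493, -0.0338, 0.2699]
tool_rot: [-179.4, -30.1, 89.5]
force: [-0.6, 0.5, -2.9]
grip_width: 0.0253
```

Run:
```python
from h import *
o=get_obs();print(o['time_s'],o['tool_pos'],o['tool_rot'],o['grip_width'],o['force'])
R=tilt_R(90,30)
go([.5512,-.04+.0108,.0638+.078],R)
for c in ("scene","side"):
    r=read_camera(c);W=cloud(r);save(r,c+"8.png",(220,100,420,260) if c=="scene" else (240,120,440,280),4)
    W=W.reshape(-1,3)
    s=W[(W[:,0]>.50)&(W[:,0]<.60)&(W[:,1]>-.1)&(W[:,1]<.06)]
    for a,b in ((.01,.05),(.075,.11),(.125,.165),(.205,.222),(.23,.26)):
        q=s[(s[:,2]>a)&(s[:,2]<b)]
        if len(q)>4: print(c,a,len(q),np.percentile(q,[2,50,98],axis=0).round(4).tolist())
```

```text
12.2 [ 0.54933464 -0.03384352  0.26987885] [-179.41086211  -30.08190025   89.50165943] 0.025250143590708242 [-0.61275192  0.48131433 -2.89585017]
ROW [-0.0602, 0.003, 0.1131] [-0.34, -0.08, -0.43] dist 0.128
scene 0.01 385 [[0.5238, -0.04, 0.0108], [0.5617, -0.0157, 0.0318], [0.5804, 0.0199, 0.0494]]
scene 0.075 84 [[0.5343, 0.0174, 0.0784], [0.5577, 0.0359, 0.0914], [0.5699, 0.0401, 0.1092]]
scene 0.125 105 [[0.5385, 0.0107, 0.1258], [0.563, 0.0239, 0.1477], [0.5684, 0.0269, 0.1648]]
scene 0.205 106 [[0.539, -0.0643, 0.2073], [0.5615, -0.0382, 0.2159], [0.5697, -0.0277, 0.2213]]
scene 0.23 128 [[0.5415, -0.0584, 0.2314], [0.5608, -0.0388, 0.2457], [0.5667, -0.0302, 0.2568]]
side 0.01 276 [[0.5237, -0.0403, 0.0112], [0.5523, 0.0194, 0.0319], [0.5782, 0.0251, 0.0492]]
side 0.075 109 [[0.5325, 0.0335, 0.085], [0.5499, 0.0375, 0.0977], [0.5675, 0.0422, 0.1092]]
side 0.125 152 [[0.5351, 0.017, 0.1261], [0.5499, 0.0262, 0.1471], [0.5647, 0.031, 0.1647]]
side 0.205 110 [[0.5304, -0.0488, 0.2078], [0.5508, -0.0308, 0.217], [0.5687, -0.0215, 0.2218]]
side 0.23 146 [[0.5348, -0.0472, 0.2319], [0.5496, -0.0322, 0.2472], [0.5665, -0.0247, 0.2587]]
```

View pics/scene8.png

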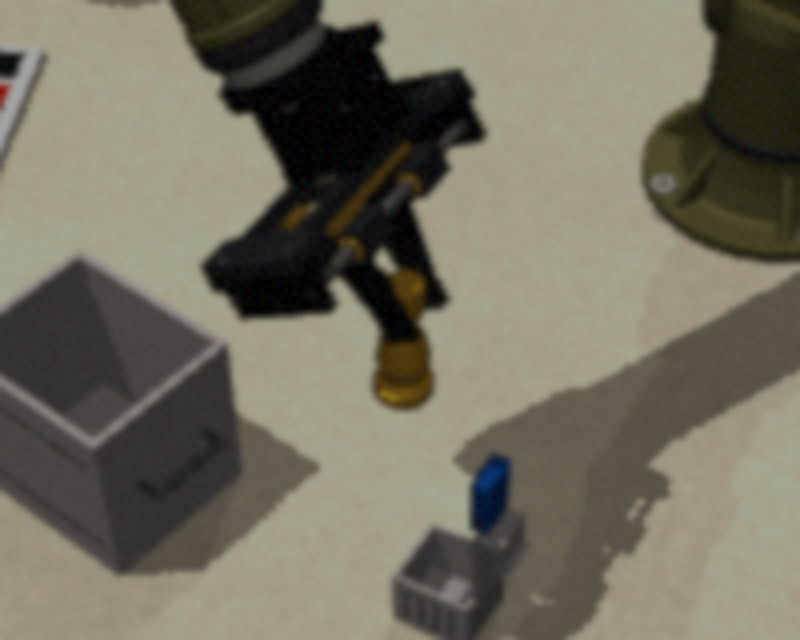

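arm_command(
  targets=[
    [[-0.012, 0.002, 0.022, 0, 0, -0.4, 1], [-0.024, 0.0025, 0.045, 0, 0, -0.4, 1], [-0.036, 0.0025, 0.068, 0, 0, -0.4, 1], [-0.048, 0.0025, 0.09, 0, 0, -0.4, 1], [-0.056, 0.0025, 0.106, 0, 0, -0.4, 1], [-0.06, 0.0025, 0.113, 0, 0, -0.4, 1], [-0.06, 0.0025, 0.113, 0, 0, -0.4, 1]],
  ],
)

```text
time_s: 13.0
tool_pos: [0.5517, -0.0235, 0.1441]
tool_rot: [-179.8, -30.2, 90.5]
force: [-0.6, 0.2, -1.7]
grip_width: 0.025
```

Run:
```python
from h import *
o=get_obs();print(o['time_s'],o['tool_pos'],o['tool_rot'],o['grip_width'],o['force'])
R=tilt_R(90,30)
go([.5508,-.0005,.0638+.078],R)
go([.5508,-.0005,.0638+.004],R)
```

```text
13.0 [ 0.55174413 -0.02345971  0.14406384] [-179.80844157  -30.23092175   90.50726881] 0.024978491740928012 [-0.5646138   0.2381616  -1.72071991]
ROW [0.0187, -0.0007, 0.0135] [-0.45, -0.23, 0.44] dist 0.023
ROW [-0.0186, -0.0005, 0.0775] [-0.45, -0.23, 0.44] dist 0.08
```

arm_command(
  targets=[
    [[0.008, -0.0005, 0.006, 0, 0, 0.4, 1], [0.0185, -0.0007, 0.0135, 0, 0, 0.4, 1], [0.0185, -0.0007, 0.0135, 0, 0, 0.4, 1], [0.0185, -0.0007, 0.0135, 0, 0, 0.4, 1], [0.0185, -0.0007, 0.0135, 0, 0, 0.4, 1]],
  ],
)

```text
time_s: 13.5
tool_pos: [0.5517, -0.002, 0.1433]
tool_rot: [-179.8, -30.1, 90.1]
force: [-0.1, -0.6, -1.0]
grip_width: 0.0249
```

Run:
```python
from h import *
o=get_obs();print(o['time_s'],o['tool_pos'],o['tool_rot'],o['grip_width'],o['force'])
R=tilt_R(90,30)
go([.5508,-.0005,.0638+.004],R)
for c in ("scene","side","wrist"):
    r=read_camera(c);W=cloud(r);save(r,c+"9.png",*{"scene":((280,140,400,236),6),"side":((290,170,410,266),6),"wrist":(None,1)}[c])
    W=W.reshape(-1,3)
    s=W[(W[:,0]>.50)&(W[:,0]<.60)&(W[:,1]>-.1)&(W[:,1]<.06)]
    for a,b in ((.01,.05),(.07,.09),(.09,.105),(.125,.165)):
        q=s[(s[:,2]>a)&(s[:,2]<b)]
        if len(q)>4: print(c,a,len(q),np.percentile(q,[2,50,98],axis=0).round(4).tolist())
```

```text
13.5 [ 0.55168301 -0.00200091  0.14326646] [-179.78652723  -30.14827391   90.07900148] 0.024936635547474995 [-0.09882422 -0.56541125 -1.02122588]
ROW [-0.0366, -0.0006, 0.066] [-0.25, -0.15, 0.07] dist 0.075
scene 0.01 318 [[0.5247, -0.0398, 0.0107], [0.5763, -0.0099, 0.0292], [0.5809, 0.0199, 0.0498]]
scene 0.07 94 [[0.5352, -0.0306, 0.0717], [0.5611, 0.011, 0.0857], [0.5715, 0.0399, 0.0898]]
scene 0.09 85 [[0.5376, -0.0303, 0.0901], [0.5635, -0.0023, 0.0933], [0.5721, 0.0374, 0.1039]]
scene 0.125 234 [[0.5316, -0.0225, 0.1257], [0.564, 0.0027, 0.1508], [0.5747, 0.0264, 0.1646]]
side 0.01 281 [[0.5236, -0.0408, 0.0105], [0.5498, 0.0196, 0.0316], [0.5782, 0.025, 0.0496]]
side 0.07 28 [[0.5362, -0.0162, 0.0838], [0.5537, 0.0374, 0.0878], [0.5702, 0.0415, 0.0895]]
side 0.09 74 [[0.5324, -0.0162, 0.0903], [0.5524, 0.0368, 0.0968], [0.5689, 0.0432, 0.1049]]
side 0.125 236 [[0.5325, -0.0121, 0.1266], [0.5499, 0.0246, 0.1529], [0.572, 0.031, 0.1648]]
wrist 0.01 890 [[0.5287, -0.0374, 0.011], [0.5519, -0.0346, 0.0418], [0.574, 0.0195, 0.0499]]
wrist 0.07 375 [[0.5324, -0.0325, 0.0706], [0.5508, 0.0191, 0.0819], [0.5667, 0.0195, 0.0898]]
wrist 0.09 21 [[0.5315, -0.0311, 0.0901], [0.5649, 0.0191, 0.094], [0.5674, 0.0195, 0.104]]
wrist 0.125 2509 [[0.5305, -0.0051, 0.1262], [0.5499, 0.0126, 0.155], [0.5709, 0.0253, 0.1648]]
```

View pics/scene9.png

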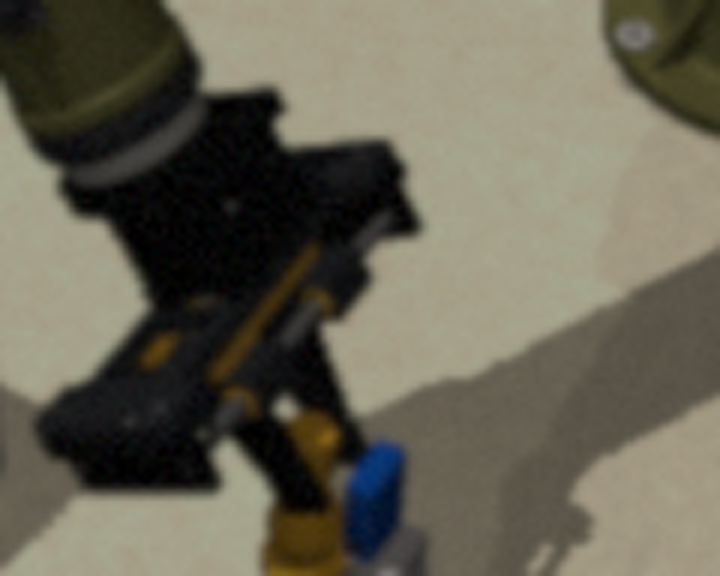

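View pics/side9.png

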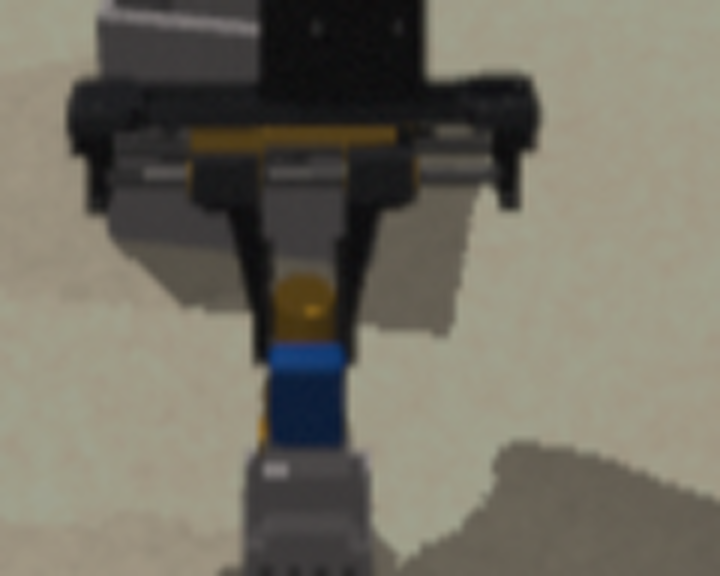

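View pics/wrist9.png

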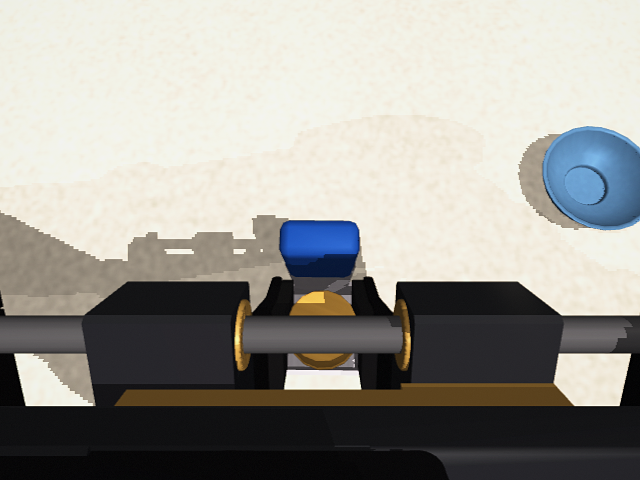

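arm_command(
  targets=[
    [[-0.008, -0.0005, 0.0145, 0, 0, 0, 1], [-0.0165, -0.0005, 0.03, 0, 0, 0, 1], [-0.0245, -0.0005, 0.0445, 0, 0, 0, 1], [-0.0305, -0.0005, 0.0555, 0, 0, 0, 1], [-0.034, -0.0005, 0.0615, 0, 0, 0, 1], [-0.0355, -0.0005, 0.0645, 0, 0, 0, 1], [-0.0355, -0.0005, 0.0645, 0, 0, 0, 1], [-0.0355, -0.0005, 0.0645, 0, 0, 0, 1]],
  ],
)

```text
time_s: 14.45
tool_pos: [0.5512, -0.0, 0.0698]
tool_rot: [-179.8, -30.2, 90.1]
force: [0.3, -0.1, -3.0]
grip_width: 0.025
```

Run:
```python
from h import *
o=get_obs();print(o['time_s'],o['tool_pos'],o['tool_rot'],o['grip_width'],o['force'])
R=tilt_R(90,30)
go([.5508,-.0005,.0638+.003],R)
for c in ("scene","wrist"):
    r=read_camera(c);W=cloud(r);save(r,c+"10.png",*{"scene":((280,140,400,236),6),"wrist":(None,1)}[c])
```

```text
14.45 [ 5.51185854e-01 -3.35746657e-05  6.98090042e-02] [-179.80061738  -30.17588235   90.09193919] 0.024953799971824037 [ 0.26054154 -0.10244214 -3.01245618]
ROW [-0.0019, -0.0004, 0.0024] [-0.25, -0.18, 0.08] dist 0.003
```

View pics/scene10.png

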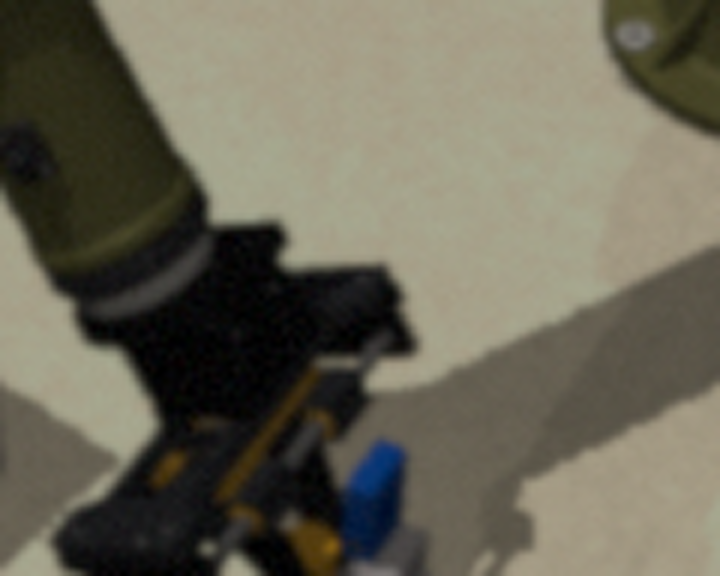

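View pics/wrist10.png

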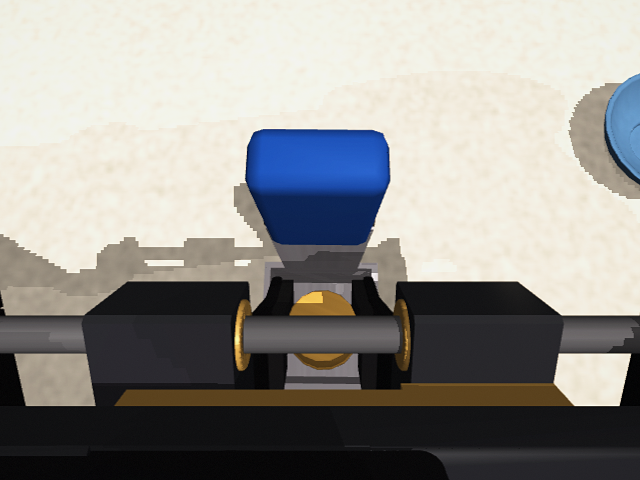

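arm_command(
  targets=[
    [[-0.0013, 0, 0.0018, 0, 0, 0, 1], [-0.0018, 0, 0.0028, 0, 0, 0, 1], [-0.0018, 0, 0.0028, 0, 0, 0, 1], [-0.0018, 0, 0.0028, 0, 0, 0, 1]],
  ],
)

```text
time_s: 14.95
tool_pos: [0.5512, -0.0002, 0.0667]
tool_rot: [-179.8, -30.2, 90.1]
force: [-0.2, -0.8, 3.0]
grip_width: 0.025
```

arm_command(
  targets=[
    [[0, 0, 0, 0, 0, 0, 0.4], [0, 0, 0, 0, 0, 0, 0], [0, 0, 0, 0, 0, 0, -0.3], [0, 0, 0, 0, 0, 0, -0.3], [0, 0, 0, 0, 0, 0, -0.3], [0, 0, 0, 0, 0, 0, -0.3]],
  ],
)

```text
time_s: 15.55
tool_pos: [0.5505, -0.0001, 0.0657]
tool_rot: [-179.7, -30.2, 90.0]
force: [-0.4, -0.7, -0.3]
grip_width: 0.0541
```

Run:
```python
from h import *
o=get_obs();print(o['time_s'],o['tool_pos'],o['tool_rot'],o['grip_width'],o['force'])
for c in ("wrist",):
    r=read_camera(c);W=cloud(r);save(r,c+"11.png",*{"scene":((280,140,400,236),6),"wrist":(None,1)}[c])
```

```text
15.55 [ 5.50511959e-01 -6.43073810e-05  6.57413483e-02] [-179.7041273   -30.18095776   90.04758143] 0.05408292216442035 [-0.3529322  -0.68097723 -0.28412533]
```

View pics/wrist11.png

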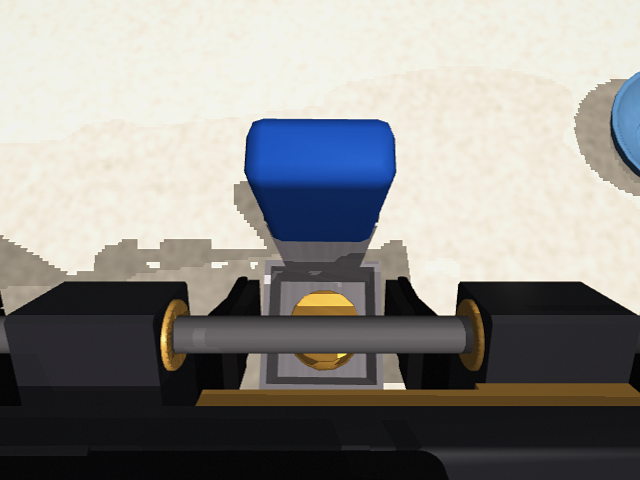

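arm_command(
  targets=[
    [[0, 0, -0.03, 0, 0, 0, -0.3], [0, 0, -0.07, 0, 0, 0, -0.5], [0, 0, -0.12, 0, 0, 0, -1], [0, 0, -0.17, 0, 0, 0, -1], [0, 0, -0.2, 0, 0, 0, -1], [0, 0, -0.2, 0, 0, 0, -1]],
  ],
)

```text
time_s: 16.2
tool_pos: [0.5535, -0.1047, 0.2431]
tool_rot: [179.8, -29.9, 90.1]
force: [0.7, -0.7, 0.2]
grip_width: 0.0846
```

Run:
```python
from h import *
o=get_obs();print(o['time_s'],o['tool_pos'],o['tool_rot'],o['grip_width'],np.round(o['qpos'],1))
for c in ("scene","side"):
    r=read_camera(c);W=cloud(r);save(r,c+"12.png",*{"scene":((250,100,400,220),5),"side":((240,120,440,280),4)}[c])
    hsv=cv2.cvtColor(r["img"],cv2.COLOR_RGB2HSV)
    m=(hsv[...,0]>100)&(hsv[...,0]<130)&(hsv[...,1]>120)&(W[...,2]>.1)&(W[...,2]<.2)&(abs(W[...,0]-.55)<.05)&(abs(W[...,1]-.02)<.05)
    P=W[m];print(c,len(P),np.percentile(P,[2,50,98],axis=0).round(4).tolist(),cv2.minAreaRect((P[P[:,2]>.16][:,:2]*1000).astype(np.float32)))
for sgn in (1,-1):
    R=np.array([[-sgn,0,0],[0,sgn,0],[0,0,-1.]]) 
    go([.5505,.02,.30],R)
```

```text
16.2 [ 0.55353857 -0.10468998  0.24310824] [179.7750711  -29.94429385  90.05081384] 0.08460157333170878 [ 12.6  16.   15.3  90.1 -30.5  89.7  32.1]
scene 124 [[0.54, 0.0137, 0.1262], [0.5604, 0.0226, 0.1582], [0.568, 0.0264, 0.1713]] ((551.2890014648438, 19.753543853759766), (12.98670768737793, 31.47413444519043), 88.3082046508789)
side 178 [[0.5376, 0.0173, 0.1227], [0.5499, 0.0257, 0.1498], [0.5623, 0.0313, 0.1706]] ((550.6956787109375, 21.88541603088379), (16.411113739013672, 27.6606388092041), 76.19023132324219)
ROW [0.1352, -0.0011, 0.0078] [23.45, -23.83, -87.62] dist 0.135
ROW [0.1352, -0.0011, 0.0078] [-23.84, -23.46, 87.83] dist 0.135
```

View pics/scene12.png

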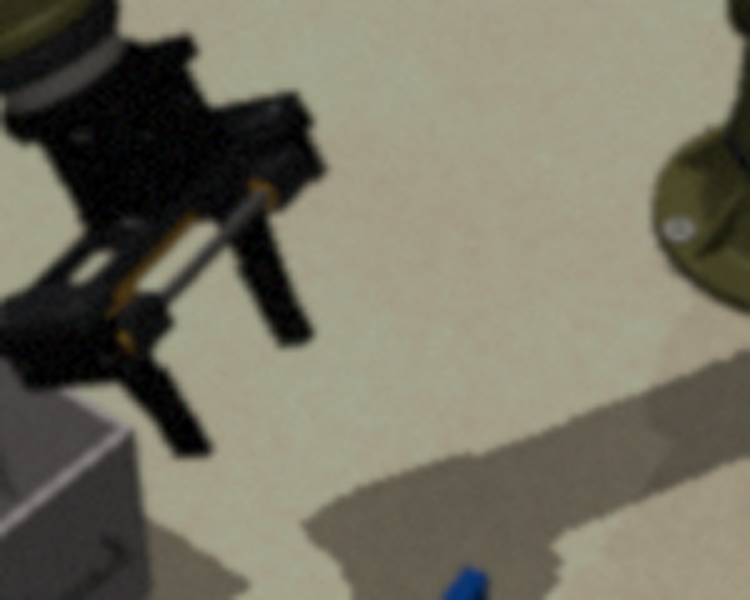

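arm_command(
  targets=[
    [[0.08, 0, -0.05, -8, -8, 30, -1], [0.135, -0.001, 0.008, -23.8, -23.5, 87.8, -1], [0.135, -0.001, 0.008, -23.8, -23.5, 87.8, -1], [0.135, -0.001, 0.008, -23.8, -23.5, 87.8, -1], [0.135, -0.001, 0.008, -23.8, -23.5, 87.8, -1], [0.135, -0.001, 0.008, -23.8, -23.5, 87.8, -1], [0.135, -0.001, 0.008, -23.8, -23.5, 87.8, -1], [0.135, -0.001, 0.008, -23.8, -23.5, 87.8, -1], [0.135, -0.001, 0.008, -23.8, -23.5, 87.8, -1], [0.135, -0.001, 0.008, -23.8, -23.5, 87.8, -1]],
  ],
)

```text
time_s: 17.3
tool_pos: [0.5492, 0.0217, 0.2977]
tool_rot: [-177.5, -2.6, 10.2]
force: [0.1, -0.1, 0.1]
grip_width: 0.0868
```

arm_command(
  targets=[
    [[0, 0, 0, 0, 0, 0, -1], [0, 0, 0, 0, 0, 0, -1], [0, 0, 0, 0, 0, 0, -1]],
  ],
)

```text
time_s: 17.6
tool_pos: [0.55, 0.0197, 0.2988]
tool_rot: [-177.4, -2.9, 10.5]
force: [-0.0, 0.5, 0.4]
grip_width: 0.0871
```

Run:
```python
from h import *
o=get_obs();print(o['time_s'],o['tool_pos'],o['tool_rot'],o['grip_width'],np.round(o['qpos'],1))
R=np.array([[1,0,0],[0,-1,0],[0,0,-1.]]) 
for c in ("scene","wrist","side"):
    r=read_camera(c);W=cloud(r);save(r,c+"13.png",*{"scene":((200,80,440,260),3),"side":((240,120,440,280),4),"wrist":(None,1)}[c])
    hsv=cv2.cvtColor(r["img"],cv2.COLOR_RGB2HSV)
    m=(hsv[...,0]>100)&(hsv[...,0]<130)&(hsv[...,1]>120)&(W[...,2]>.1)&(W[...,2]<.2)&(abs(W[...,0]-.55)<.05)&(abs(W[...,1]-.02)<.05)
    P=W[m];
    if len(P)>9:print(c,len(P),np.percentile(P,[2,50,98],axis=0).round(4).tolist(),cv2.minAreaRect((P[P[:,2]>.16][:,:2]*1000).astype(np.float32)))
go([.551,.02,.28],R); go([.551,.02,.126],R)
```

```text
17.6 [0.54999754 0.01966391 0.29883878] [-177.3918553    -2.8529871    10.48868992] 0.08705925013025771 [ -8.3   2.7   5.7  92.9  -3.3  81.9 -81.7]
scene 104 [[0.5427, 0.0143, 0.1282], [0.5592, 0.0236, 0.1577], [0.5678, 0.0265, 0.1693]] ((553.4573364257812, 19.966747283935547), (28.67245864868164, 12.977632522583008), 0.7434169054031372)
wrist 907 [[0.5352, 0.0136, 0.1344], [0.5527, 0.0209, 0.1665], [0.5653, 0.0281, 0.1685]] ((549.4690551757812, 20.67252540588379), (15.569106101989746, 32.28908157348633), 89.39199829101562)
side 176 [[0.5375, 0.0181, 0.1228], [0.5499, 0.0259, 0.1514], [0.5623, 0.0314, 0.1706]] ((550.8418579101562, 23.340221405029297), (14.229655265808105, 27.236671447753906), 79.44035339355469)
ROW [-0.0002, 0.0004, 0.0196] [-2.85, -2.67, 10.44] dist 0.02
ROW [-0.008, 0.0073, 0.1733] [-2.85, -2.67, 10.44] dist 0.174
```

View pics/scene13.png

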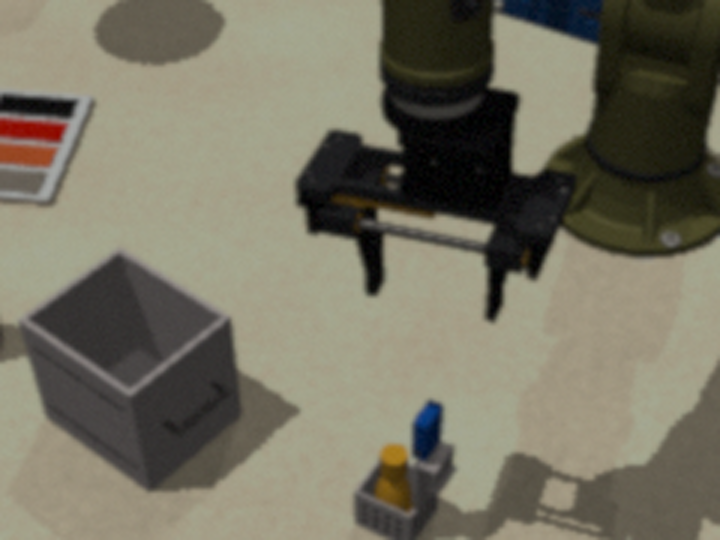

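View pics/wrist13.png

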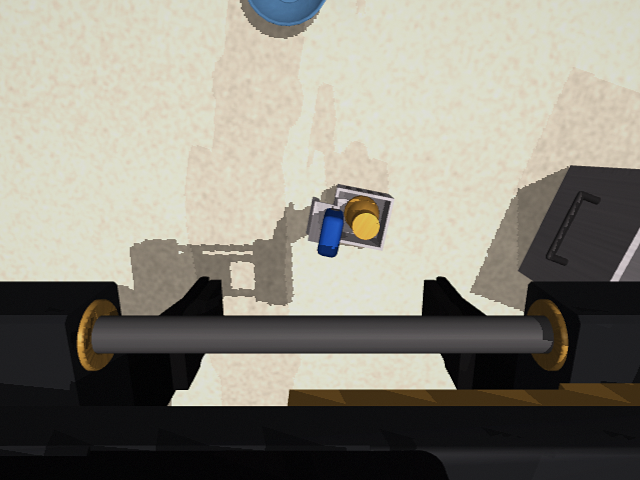

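arm_command(
  targets=[
    [[0, 0.0004, 0.02, -2.85, -2.7, 10.4, -1], [-0.001, 0.001, 0.04, -2.85, -2.7, 10.4, -1], [-0.003, 0.002, 0.07, -2.85, -2.7, 10.4, -1], [-0.004, 0.003, 0.1, -2.85, -2.7, 10.4, -1], [-0.004, 0.003, 0.1, -2.85, -2.7, 10.4, -1]],
  ],
)

```text
time_s: 18.25
tool_pos: [0.5483, 0.0212, 0.1954]
tool_rot: [179.9, 0.5, 0.0]
force: [-0.3, -0.8, -0.1]
grip_width: 0.0871
```

Run:
```python
from h import *
o=get_obs();print(o['time_s'],o['tool_pos'],o['tool_rot'],o['grip_width'],np.round(o['qpos'],1))
R=np.array([[1,0,0],[0,-1,0],[0,0,-1.]]) 
for c in ("wrist",):
    r=read_camera(c);W=cloud(r);save(r,c+"14.png")
    hsv=cv2.cvtColor(r["img"],cv2.COLOR_RGB2HSV)
    m=(hsv[...,0]>100)&(hsv[...,0]<130)&(hsv[...,1]>120)&(W[...,2]>.1)&(W[...,2]<.2)&(abs(W[...,0]-.55)<.05)&(abs(W[...,1]-.02)<.05)
    P=W[m];
    if len(P)>9:print(c,len(P),np.percentile(P,[2,50,98],axis=0).round(4).tolist(),cv2.minAreaRect((P[P[:,2]>.16][:,:2]*1000).astype(np.float32)))
go([.551,.0205,.126],R)
```

```text
18.25 [0.54832497 0.02119791 0.19537656] [1.79944390e+02 4.94346300e-01 4.55432774e-02] 0.08711674524217951 [ -9.6   7.3   5.   99.7  -0.6  73.5 -94.4]
wrist 2206 [[0.536, 0.0135, 0.1295], [0.5552, 0.0207, 0.1664], [0.5654, 0.0283, 0.1684]] ((550.1286010742188, 18.19180679321289), (30.897480010986328, 95.23123168945312), 1.0668402910232544)
ROW [0.0014, 0.0007, 0.0721] [0.03, 0.26, 0.04] dist 0.072
```

View pics/wrist14.png

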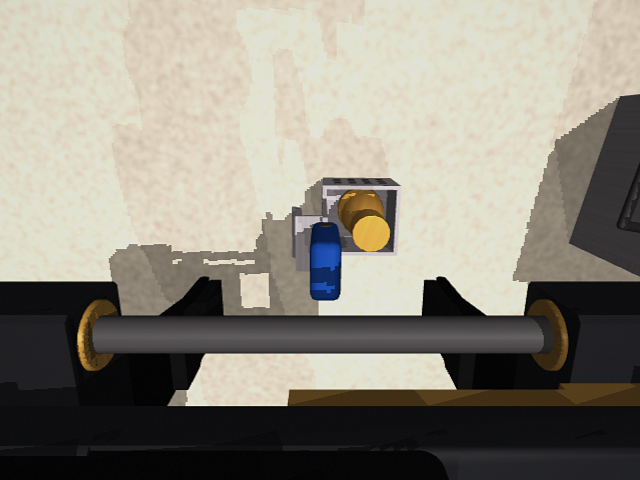

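arm_command(
  targets=[
    [[0.0015, 0.0006, 0.02, 0, 0.3, 0, -1], [0.0015, 0.0006, 0.045, 0, 0.3, 0, -1], [0.0015, 0.0006, 0.06, 0, 0.3, 0, -1], [0.0015, 0.0006, 0.069, 0, 0.3, 0, -1], [0.0015, 0.0006, 0.069, 0, 0.3, 0, -0.4], [0.0015, 0.0006, 0.069, 0, 0.3, 0, 0.2], [0.0015, 0.0006, 0.069, 0, 0.3, 0, 1], [0.0015, 0.0006, 0.069, 0, 0.3, 0, 1], [0.0015, 0.0006, 0.069, 0, 0.3, 0, 1], [0.0015, 0.0006, 0.069, 0, 0.3, 0, 1]],
  ],
  newtons=55,
)

```text
time_s: 19.3
tool_pos: [0.553, 0.0211, 0.131]
tool_rot: [180.0, -0.3, 0.0]
force: [0.4, 0.4, 0.3]
grip_width: 0.0471
```

arm_command(
  targets=[
    [[0, 0, 0, 0, 0, 0, 1], [0, 0, 0, 0, 0, 0, 1], [0, 0, 0, 0, 0, 0, 1], [0, 0, 0, 0, 0, 0, 1], [0, 0, 0, 0, 0, 0, 1], [0, 0, 0, 0, 0, 0, 1]],
  ],
)

```text
time_s: 19.9
tool_pos: [0.5528, 0.0206, 0.1306]
tool_rot: [179.9, -0.3, 0.0]
force: [0.0, -1.0, 0.0]
grip_width: 0.0155
```

arm_command(
  targets=[
    [[0, 0, -0.004, 0, 0, 0, 1], [0, 0, -0.012, 0, 0, 0, 1], [0, 0, -0.025, 0, 0, 0, 1], [0, 0, -0.045, 0, 0, 0, 1], [0, 0, -0.07, 0, 0, 0, 1], [0, 0, -0.1, 0, 0, 0, 1], [0, 0, -0.13, 0, 0, 0, 1], [0, 0, -0.155, 0, 0, 0, 1], [0, 0, -0.17, 0, 0, 0, 1], [0, 0, -0.17, 0, 0, 0, 1]],
  ],
)

```text
time_s: 20.9
tool_pos: [0.5532, 0.0214, 0.3035]
tool_rot: [-180.0, -0.6, 0.0]
force: [0.5, 0.2, -5.4]
grip_width: 0.0158
```

Run:
```python
from h import *
o=get_obs();print(o['time_s'],o['tool_pos'],o['tool_rot'],o['grip_width'],o['force'],np.round(o['qpos'],1))
for c in ("scene","side"):
    r=read_camera(c);W=cloud(r);np.save(c+"15.npy",W);save(r,c+"15.png",*{"scene":((180,60,420,240),3),"side":((240,110,440,270),4),"wrist":(None,1)}[c])
    W=W.reshape(-1,3)
    s=W[(W[:,0]>.50)&(W[:,0]<.60)&(W[:,1]>-.06)&(W[:,1]<.06)]
    for lo in np.arange(.15,.33,.02):
        q=s[(s[:,2]>lo)&(s[:,2]<lo+.02)]
        if len(q)>4: print(c,round(lo,3),len(q),"x",np.percentile(q[:,0],[3,97]).round(4),"y",np.percentile(q[:,1],[3,50,97]).round(4))
    # tank rim
    q=W[(W[:,0]>.47)&(W[:,0]<.67)&(W[:,1]>-.40)&(W[:,1]<-.19)&(W[:,2]>.13)&(W[:,2]<.147)]
    print("tank",len(q),cv2.minAreaRect((q[:,:2]*1000).astype(np.float32)),np.median(q[:,2]))
    print(cv2.boxPoints(cv2.minAreaRect((q[:,:2]*1000).astype(np.float32))))
```

```text
20.9 [0.55319144 0.02137293 0.30353174] [-1.79980501e+02 -5.59734303e-01  4.70298772e-02] 0.01579948972047743 [ 0.52709303  0.24821201 -5.40576439] [ -9.8   4.5   5.1  90.4  -0.4  84.6 -94.6]
scene 0.17 156 x [0.5252 0.5815] y [-0.036   0.0021  0.0216]
scene 0.19 206 x [0.5271 0.5811] y [-0.0374  0.0008  0.0217]
scene 0.21 295 x [0.5285 0.5809] y [-0.0378 -0.0068  0.0216]
scene 0.23 82 x [0.5427 0.5697] y [-0.0172  0.01    0.0222]
scene 0.25 191 x [0.5386 0.5691] y [-0.0215 -0.0012  0.0417]
scene 0.27 115 x [0.5349 0.5698] y [0.0184 0.0336 0.039 ]
scene 0.29 63 x [0.5504 0.5689] y [0.0069 0.0232 0.0367]
scene 0.31 111 x [0.5455 0.5681] y [0.0044 0.026  0.0374]
tank 645 ((570.6680908203125, -291.84710693359375), (155.2935333251953, 133.91607666015625), 79.71297454833984) 0.13839381989052113
[[ 490.92026 -356.2884 ]
 [ 622.6837  -380.20306]
 [ 650.4159  -227.40582]
 [ 518.65247 -203.49115]]
side 0.15 5 x [0.5233 0.5726] y [0.0153 0.0188 0.0192]
side 0.17 162 x [0.5248 0.5748] y [-0.0392  0.0206  0.0251]
side 0.19 170 x [0.5237 0.5761] y [-0.0385  0.021   0.0249]
side 0.21 181 x [0.5231 0.5763] y [-0.0367  0.0204  0.0255]
side 0.23 35 x [0.5336 0.5665] y [0.0195 0.0227 0.0258]
side 0.25 78 x [0.534  0.5663] y [0.0341 0.0398 0.0466]
side 0.27 154 x [0.5341 0.5661] y [0.0214 0.0368 0.0425]
side 0.29 48 x [0.5351 0.5638] y [0.0237 0.0354 0.0405]
tank 208 ((571.0291137695312, -287.2270202636719), (157.4966278076172, 130.68495178222656), 79.4749526977539) 0.13845852517723234
[[ 492.40143 -352.7146 ]
 [ 620.88763 -376.58624]
 [ 649.6568  -221.73944]
 [ 521.1706  -197.8678 ]]
```

View pics/scene15.png

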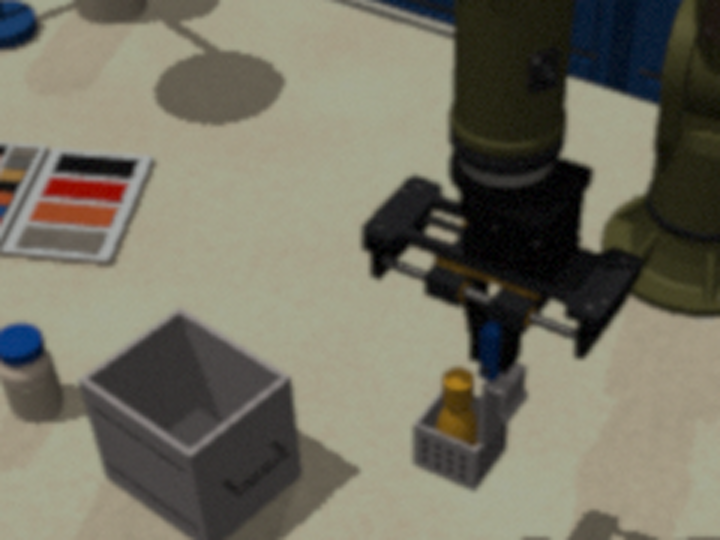

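View pics/side15.png

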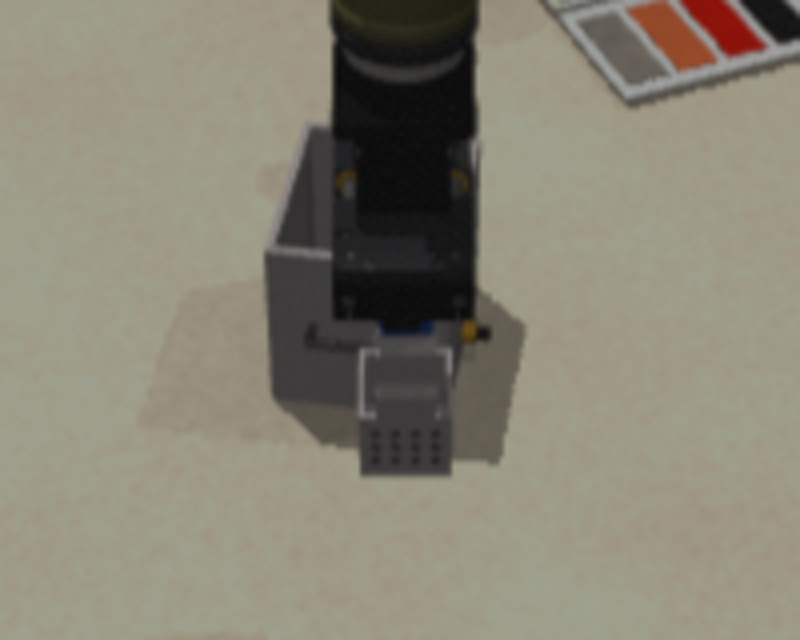

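Run:
```python
from h import *
def RT(yaw): return Ro.from_euler('xyz',[180,0,yaw],degrees=True).as_matrix()
go([.5815,-.2289,.31],RT(-10.2))
```

```text
ROW [0.0297, 0.2501, -0.01] [0.0, -0.21, 10.25] dist 0.252
```

arm_command(
  targets=[
    [[0.001, 0.008, -0.006, 0, 0, 1, 1], [0.004, 0.03, -0.01, 0, 0, 2, 1], [0.008, 0.065, -0.01, 0, 0, 3, 1], [0.012, 0.1, -0.01, 0, 0, 4.5, 1], [0.016, 0.135, -0.01, 0, 0, 6, 1], [0.02, 0.17, -0.01, 0, 0, 7.5, 1], [0.024, 0.205, -0.01, 0, 0, 9, 1], [0.028, 0.235, -0.01, 0, -0.2, 10.2, 1], [0.0297, 0.25, -0.01, 0, -0.2, 10.2, 1], [0.0297, 0.25, -0.01, 0, -0.2, 10.2, 1]],
  ],
)

```text
time_s: 22.0
tool_pos: [0.5804, -0.2336, 0.3101]
tool_rot: [179.9, 0.0, -10.5]
force: [0.2, 0.6, -4.4]
grip_width: 0.0157
```

arm_command(
  targets=[
    [[0, 0, 0, 0, 0, 0, 1], [0, 0, 0, 0, 0, 0, 1], [0, 0, 0, 0, 0, 0, 1]],
  ],
)

```text
time_s: 22.3
tool_pos: [0.5822, -0.227, 0.311]
tool_rot: [-179.9, -0.1, -10.0]
force: [-0.3, -0.4, -4.7]
grip_width: 0.0158
```

```bash
cat >> h.py <<'E'
def RT(yaw): return Ro.from_euler('xyz',[180,0,yaw],degrees=True).as_matrix()
E
python3 - <<'E'
from h import *
o=get_obs();print(o['time_s'],o['tool_pos'],o['tool_rot'],o['grip_width'],o['force'],np.round(o['qpos'],1))
go([.5815,-.2289,.31],RT(-10.2))
for c in ("scene","side","wrist"):
    r=read_camera(c);W=cloud(r);np.save(c+"16.npy",W);save(r,c+"16.png",*{"scene":((160,60,360,220),4),"side":((240,80,440,240),4),"wrist":(None,1)}[c])
E
```

```text
22.3 [ 0.58218357 -0.22697507  0.31098574] [-1.79941219e+02 -7.66949192e-02 -9.99698055e+00] 0.01581735616017996 [-0.2887466  -0.37224014 -4.65736404] [  5.5  13.9  16.7  79.5  -4.   87.2 -78.1]
ROW [-0.0003, 0.002, 0.001] [-0.06, -0.08, 0.2] dist 0.002
```

View pics/scene16.png

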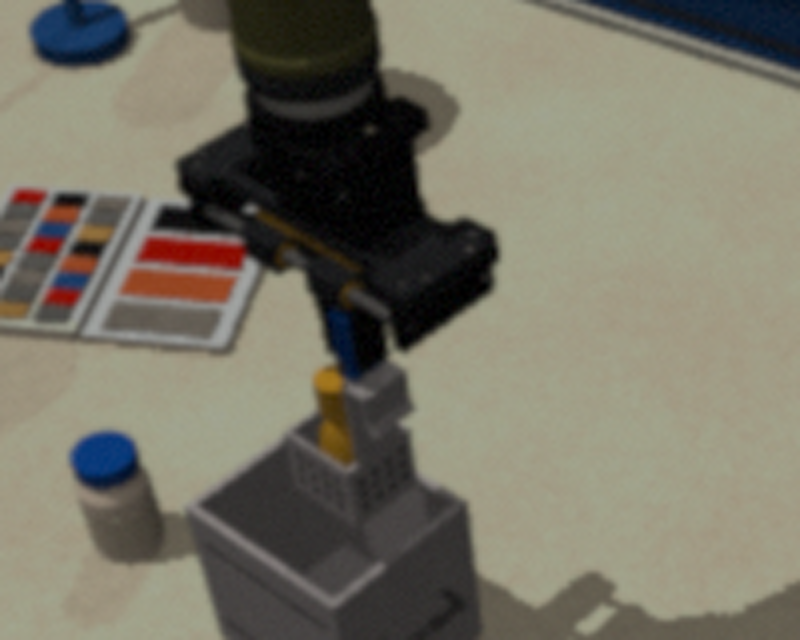

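View pics/side16.png

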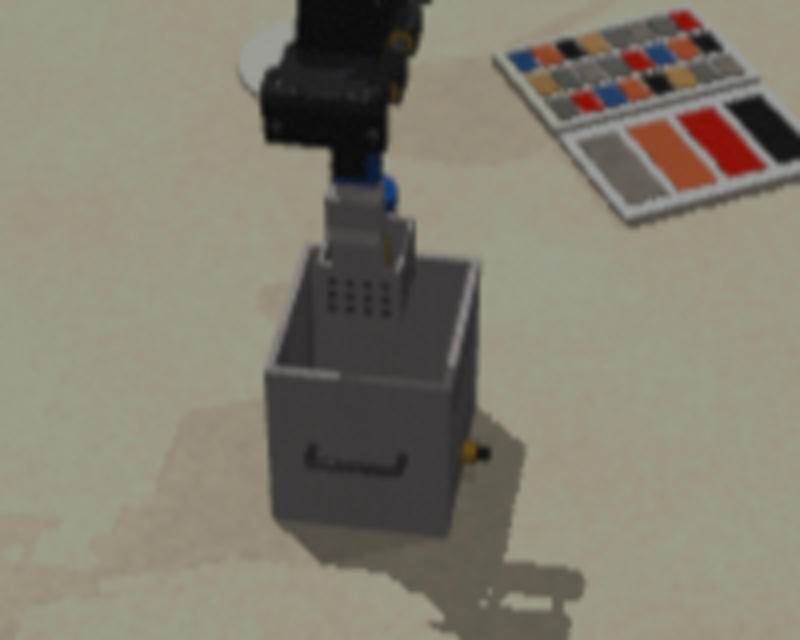

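View pics/wrist16.png

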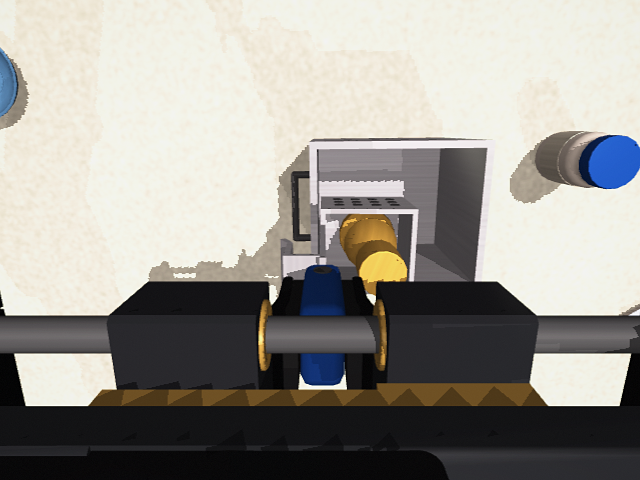

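Run:
```python
from h import *
o=get_obs();R=Ro.from_euler('xyz',o['tool_rot'],degrees=True).as_matrix();t=np.array(o['tool_pos'])
for c in ("wrist","scene","side"):
    W=np.load(c+"16.npy").reshape(-1,3);L=(W-t)@R  # tool frame
    # tool y = -h direction; h coordinate = -L[:,1]; x lateral
    h=-L[:,1];x=L[:,0];z=W[:,2]
    def st(n,m):
        if m.sum()>4: print(c,n,m.sum(),"x",np.percentile(x[m],[2,50,98]).round(4),"h",np.percentile(h[m],[1,5,25,50,75,95,99]).round(4),"z",np.percentile(z[m],[2,50,98]).round(4))
    st("rim +y wall",(abs(x-.02)<.06)&(z>.134)&(z<.147)&(abs(h)<.04))
    for a in (-.03,0,.03,.06):
        st(f"rim x{a}",(abs(x-a)<.015)&(z>.134)&(z<.147)&(abs(h)<.04))
    st("bend/lip",(abs(x)<.022)&(z>.262)&(z<.30)&(h>.009)&(h<.03))
    st("lip",(abs(x)<.022)&(z>.255)&(z<.28)&(h>-.0)&(h<.04))
    st("tray",(abs(x)<.04)&(z>.19)&(z<.228)&(h>-.08)&(h<.02))
    st("xwalls",(z>.134)&(z<.147)&(h>-.16)&(h<-.07))
```

```text
wrist rim +y wall 1260 x [-0.0297  0.0416  0.0618] h [-0.0387 -0.0335 -0.0076  0.0064  0.0089  0.0108  0.0112] z [0.1373 0.1392 0.1408]
wrist rim x-0.03 139 x [-0.0323 -0.0238 -0.0154] h [0.0056 0.0056 0.0065 0.0082 0.0098 0.0108 0.0108] z [0.1376 0.1392 0.1408]
wrist rim x0 244 x [-0.0143  0.0001  0.0147] h [0.0054 0.0055 0.0064 0.008  0.0097 0.0106 0.0107] z [0.1379 0.1392 0.1407]
wrist rim x0.03 275 x [0.0158 0.0297 0.0443] h [0.0054 0.0054 0.007  0.0086 0.0102 0.0112 0.0112] z [0.1367 0.1391 0.1408]
wrist rim x0.06 602 x [0.046  0.0587 0.0619] h [-0.0393 -0.0368 -0.0246 -0.0093  0.0061  0.0102  0.011 ] z [0.1371 0.1391 0.1408]
wrist bend/lip 773 x [-0.0048  0.0101  0.0145] h [0.0091 0.0098 0.0124 0.0161 0.0186 0.023  0.0235] z [0.2647 0.2942 0.2957]
wrist lip 241 x [-0.007   0.0136  0.0145] h [0.0001 0.0006 0.0023 0.0205 0.0226 0.0234 0.0236] z [0.258  0.2672 0.2791]
wrist tray 2733 x [-0.0293  0.0111  0.0241] h [-0.0562 -0.0549 -0.052  -0.0302 -0.0172 -0.0059  0.0016] z [0.1917 0.2118 0.2276]
wrist xwalls 1904 x [-0.0538  0.0322  0.0626] h [-0.1389 -0.1383 -0.1359 -0.1333 -0.12 
[... 1606 characters left out ...]
0.0032 0.0046 0.0074 0.01   0.0116 0.0143 0.017 ] z [0.1348 0.1402 0.144 ]
side rim x0.06 48 x [0.0478 0.0582 0.063 ] h [-0.0368 -0.0354 -0.019  -0.003   0.0078  0.0136  0.0154] z [0.1342 0.1385 0.145 ]
side bend/lip 172 x [-0.0194 -0.002   0.0152] h [0.0102 0.011  0.0154 0.018  0.0202 0.0229 0.0238] z [0.2657 0.2819 0.2977]
side lip 82 x [-0.0195 -0.0038  0.0152] h [0.0017 0.005  0.0153 0.0185 0.0208 0.0229 0.024 ] z [0.2615 0.2718 0.2786]
side tray 327 x [-0.0315 -0.0129  0.0236] h [-0.061  -0.0579 -0.0207 -0.0009  0.0018  0.0056  0.0082] z [0.1915 0.2115 0.2277]
side xwalls 129 x [-0.0658 -0.0322  0.0629] h [-0.1422 -0.1396 -0.1342 -0.1266 -0.0993 -0.0765 -0.0708] z [0.1343 0.14   0.145 ]
```

arm_command(
  targets=[
    [[0, 0, 0.008, 0, 0, 0, 1], [0, 0, 0.02, 0, 0, 0, 1], [0, 0, 0.035, 0, 0, 0, 1], [0, 0, 0.052, 0, 0, 0, 1], [0, 0, 0.069, 0, 0, 0, 1], [0, 0, 0.083, 0, 0, 0, 1], [0, 0, 0.094, 0, 0, 0, 1], [0, 0, 0.1, 0, 0, 0, 1], [0, 0, 0.1, 0, 0, 0, 1], [0, 0, 0.1, 0, 0, 0, 1]],
  ],
)

```text
time_s: 23.45
tool_pos: [0.5824, -0.229, 0.2115]
tool_rot: [-180.0, -0.1, -10.2]
force: [0.2, 0.4, -5.0]
grip_width: 0.0158
```

```bash
cat > m.py <<'E'
from h import *
import sys
k=sys.argv[1]
o=get_obs();print(o['time_s'],o['tool_pos'],o['tool_rot'],o['grip_width'],o['force'])
R=Ro.from_euler('xyz',o['tool_rot'],degrees=True).as_matrix();t=np.array(o['tool_pos'])
for c in ("scene","side","wrist"):
    r=read_camera(c);W=cloud(r);save(r,c+k+".png",*{"scene":((160,60,360,220),4),"side":((240,80,440,240),4),"wrist":(None,1)}[c])
    W=W.reshape(-1,3);L=(W-t)@R;h=-L[:,1];x=L[:,0];z=W[:,2];zb=z-(t[2]-.1306)
    def st(n,m):
        if m.sum()>4: print(c,n,m.sum(),"x",np.percentile(x[m],[2,50,98]).round(4),"h",np.percentile(h[m],[2,25,50,75,98]).round(4),"z",np.percentile(z[m],[2,50,98]).round(4))
    for a in (-.035,0,.035):
        st(f"rim x{a}",(abs(x-a)<.014)&(z>.134)&(z<.147)&(abs(h)<.04))
    st("lip",(abs(x)<.022)&(zb>.08)&(zb<.118)&(h>.009)&(h<.04))
E
python3 m.py 17
```

```text
23.45 [ 0.58236509 -0.22898246  0.21145078] [-1.79999608e+02 -1.35266546e-01 -1.01590250e+01] 0.015751842725527068 [ 0.15843958  0.44320954 -4.99842256]
scene rim x-0.035 28 x [-0.0482 -0.0365 -0.0221] h [0.0027 0.006  0.008  0.0094 0.0116] z [0.1344 0.1391 0.143 ]
scene rim x0 65 x [-0.0124  0.0047  0.0136] h [-0.0386 -0.0261 -0.0001  0.0077  0.011 ] z [0.1343 0.1387 0.1456]
scene rim x0.035 32 x [0.0211 0.034  0.0471] h [-0.008   0.0061  0.0092  0.0099  0.0114] z [0.135  0.1385 0.1423]
scene lip 139 x [-0.0193 -0.0009  0.0168] h [0.0098 0.0153 0.017  0.0183 0.0213] z [0.1663 0.1836 0.1978]
side rim x-0.035 36 x [-0.0475 -0.0313 -0.0227] h [-0.0341  0.0061  0.0086  0.0105  0.0152] z [0.1342 0.1388 0.1432]
side rim x0 59 x [-0.012  -0.001   0.0132] h [-0.0044 -0.001   0.0021  0.0112  0.0164] z [0.1344 0.1407 0.1462]
side rim x0.035 31 x [0.0219 0.032  0.0472] h [0.0048 0.0085 0.0108 0.0122 0.0156] z [0.1355 0.1393 0.1443]
side lip 144 x [-0.019  -0.0017  0.0144] h [0.01   0.015  0.0163 0.0188 0.0233] z [0.1636 0.1812 0.1985]
wrist rim x0 441 x [-0.0019  0.0061  0.0134] h [-0.0378 -0.0254  0.0074  0.0098  0.0123] z [0.1341 0.1384 0.1402]
wrist rim x0.035 500 x [0.0218 0.035  0.0484] h [0.0067 0.0079 0.0096 0.0112 0.0125] z [0.1373 0.1392 0.1407]
wrist lip 759 x [-0.0048  0.0102  0.0147] h [0.0092 0.0124 0.0159 0.0184 0.023 ] z [0.1657 0.195  0.1965]
```

View pics/side17.png

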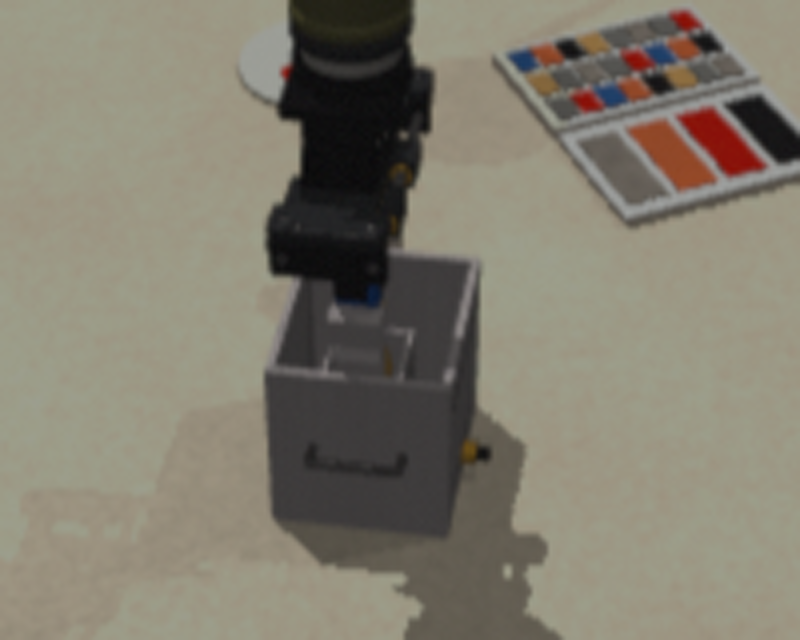

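View pics/wrist17.png

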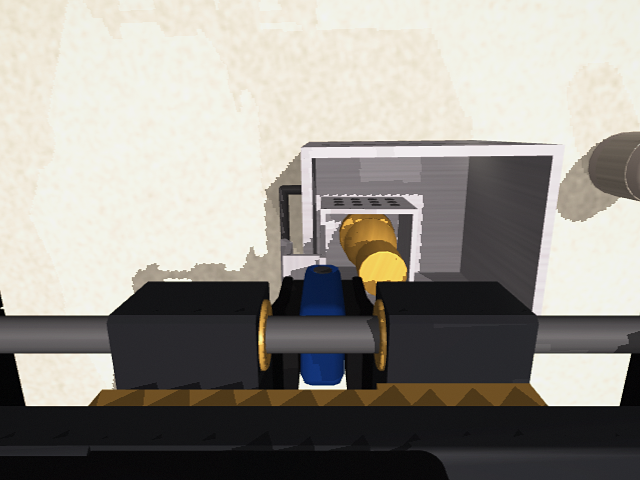

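arm_command(
  targets=[
    [[0, -0.001, 0.004, 0, 0, 0, 1], [0, -0.001, 0.012, 0, 0, 0, 1], [0, -0.001, 0.022, 0, 0, 0, 1], [0, -0.001, 0.032, 0, 0, 0, 1], [0, -0.001, 0.039, 0, 0, 0, 1], [0, -0.001, 0.042, 0, 0, 0, 1], [0, -0.001, 0.042, 0, 0, 0, 1], [0, -0.001, 0.042, 0, 0, 0, 1]],
  ],
)

```text
time_s: 24.4
tool_pos: [0.5824, -0.2279, 0.1691]
tool_rot: [-180.0, -0.1, -10.2]
force: [0.1, 0.1, -5.5]
grip_width: 0.0156
```

```bash
python3 m.py 18
```

```text
24.4 [ 0.5824301  -0.22793614  0.16914533] [-1.79996118e+02 -1.03189585e-01 -1.01566705e+01] 0.015634972167914166 [ 0.10643064  0.12378539 -5.49568022]
scene rim x-0.035 9 x [-0.0434 -0.0375 -0.0282] h [0.0073 0.0081 0.0091 0.0108 0.011 ] z [0.1341 0.1353 0.1424]
scene rim x0 41 x [-0.0122  0.0044  0.0134] h [-0.0296  0.0138  0.0159  0.0175  0.0192] z [0.1343 0.1401 0.1457]
scene rim x0.035 30 x [0.0225 0.0344 0.0483] h [0.0024 0.0048 0.0073 0.009  0.0101] z [0.1344 0.1382 0.1425]
scene lip 133 x [-0.0186  0.0012  0.0184] h [0.0093 0.0146 0.0166 0.0179 0.0205] z [0.1216 0.1384 0.1553]
side rim x-0.035 32 x [-0.047  -0.0312 -0.0216] h [0.001  0.0052 0.0067 0.0096 0.0135] z [0.1343 0.1373 0.144 ]
side rim x0 36 x [-0.0131 -0.0002  0.0126] h [0.0108 0.015  0.0171 0.0192 0.0246] z [0.134  0.1401 0.1462]
side rim x0.035 35 x [0.0216 0.0357 0.048 ] h [0.0029 0.0075 0.0102 0.0128 0.0175] z [0.1345 0.14   0.1441]
side lip 146 x [-0.0202 -0.0022  0.0191] h [0.0095 0.0142 0.0173 0.0194 0.0238] z [0.1221 0.1382 0.1554]
wrist rim x0 81 x [0.0105 0.0125 0.014 ] h [0.0037 0.0072 0.0088 0.0107 0.016 ] z [0.1349 0.1393 0.1426]
wrist rim x0.035 730 x [0.0216 0.0353 0.0485] h [0.0057 0.007  0.0085 0.0101 0.0115] z [0.1376 0.1392 0.1405]
wrist lip 861 x [-0.0044  0.0111  0.0199] h [0.0092 0.0112 0.0148 0.018  0.023 ] z [0.1232 0.1523 0.154 ]
```

View pics/side18.png

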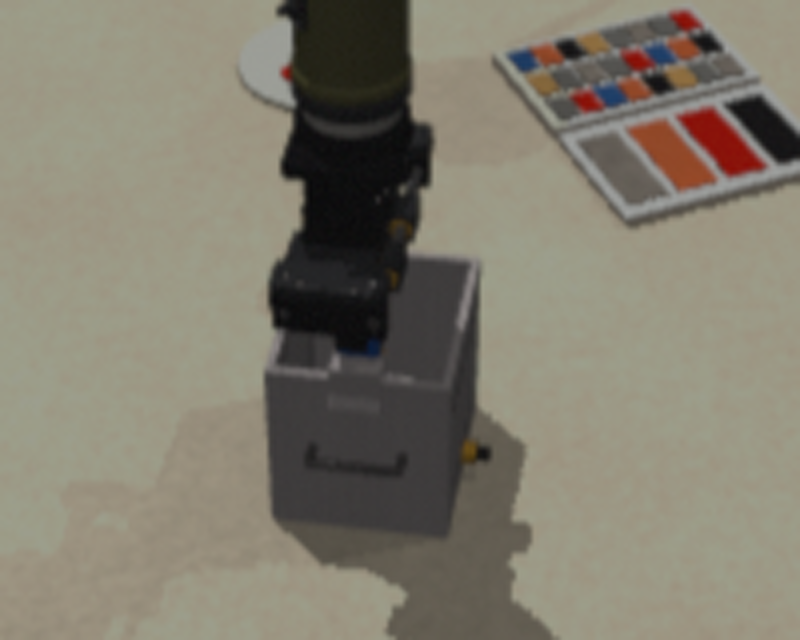

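View pics/scene18.png

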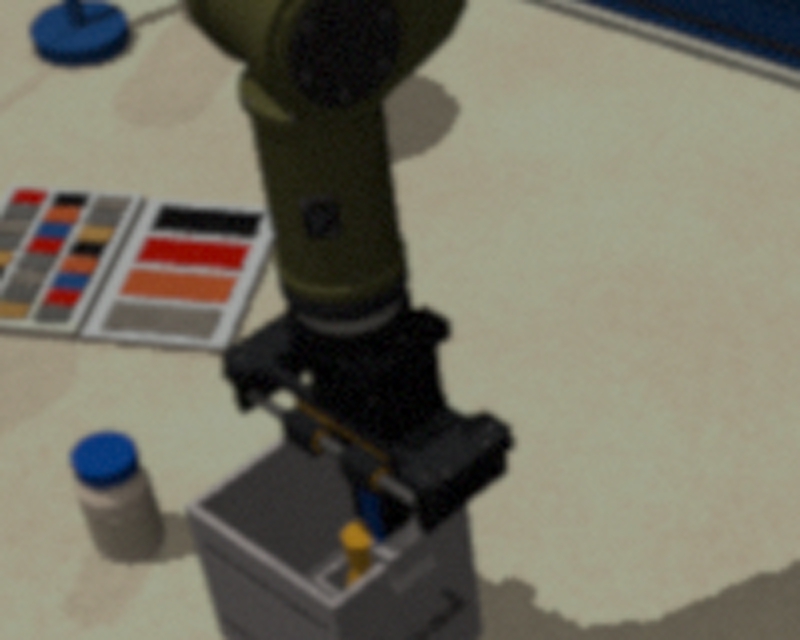

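arm_command(
  targets=[
    [[0, -0.0005, 0.003, 0, 0, 0, 1], [0, -0.0015, 0.006, 0, 0, 0, 1], [0, -0.0025, 0.008, 0, 0, 0, 1], [0, -0.0025, 0.0095, 0, 0, 0, 1], [0, -0.0025, 0.0105, 0, 0, 0, 1], [0, -0.0025, 0.0105, 0, 0, 0, 1], [0, -0.0025, 0.0105, 0, 0, 0, 1]],
  ],
)

```text
time_s: 25.25
tool_pos: [0.5827, -0.2252, 0.1587]
tool_rot: [-180.0, -0.1, -10.2]
force: [-1.1, -0.0, -2.0]
grip_width: 0.0157
```

arm_command(
  targets=[
    [[0, 0, 0.001, 0, 0, 0, 1], [0, 0, 0.001, 0, 0, 0, 1], [0, 0, 0.001, 0, 0, 0, 1]],
  ],
)

```text
time_s: 25.55
tool_pos: [0.5827, -0.2252, 0.1586]
tool_rot: [-180.0, -0.1, -10.2]
force: [-4.3, 2.3, 5.4]
grip_width: 0.0155
```

```bash
python3 m.py 19
```

```text
25.55 [ 0.58267522 -0.22523573  0.15864241] [-1.79963681e+02 -1.00735083e-01 -1.01582700e+01] 0.015539535416777103 [-4.26407033  2.3358513   5.37795544]
scene rim x0 59 x [-0.0122  0.0011  0.0129] h [-0.0018  0.006   0.0114  0.0154  0.0176] z [0.1357 0.1418 0.146 ]
scene rim x0.035 31 x [0.0217 0.0366 0.0484] h [-0.      0.0043  0.0059  0.0071  0.008 ] z [0.1342 0.1401 0.1437]
scene lip 125 x [-0.0194 -0.0009  0.0163] h [0.0096 0.0145 0.0164 0.0175 0.0208] z [0.1123 0.129  0.1453]
side rim x-0.035 33 x [-0.0477 -0.0354 -0.0224] h [0.0012 0.0047 0.0078 0.0094 0.0118] z [0.1344 0.1403 0.1461]
side rim x0 63 x [-0.0134  0.0004  0.0118] h [-0.0011  0.0059  0.0136  0.0173  0.0206] z [0.1346 0.1426 0.1468]
side rim x0.035 31 x [0.0224 0.033  0.0483] h [-0.0005  0.0034  0.0057  0.0088  0.0111] z [0.1346 0.1394 0.1435]
side lip 144 x [-0.0193 -0.0016  0.0192] h [0.0098 0.0151 0.0174 0.0196 0.0239] z [0.1125 0.1296 0.1454]
wrist rim x0 684 x [0.003  0.0102 0.0139] h [0.0002 0.0083 0.012  0.0153 0.0189] z [0.1404 0.1422 0.1454]
wrist rim x0.035 804 x [0.0215 0.0356 0.0483] h [0.0031 0.0044 0.0059 0.0075 0.0089] z [0.1377 0.1392 0.1405]
wrist lip 765 x [-0.0059  0.01    0.0145] h [0.0092 0.0125 0.0161 0.0185 0.0232] z [0.1124 0.1417 0.1433]
```

View pics/wrist19.png

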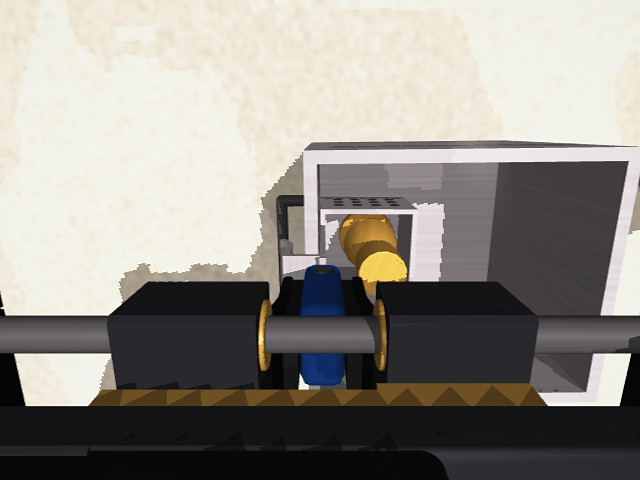

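arm_command(
  targets=[
    [[0, 0, 0, 0, 0, 0, 0.6], [0, 0, 0, 0, 0, 0, 0.4], [0, 0, 0, 0, 0, 0, 0.2], [0, 0, 0, 0, 0, 0, 0], [0, 0, 0, 0, 0, 0, -0.2], [0, 0, 0, 0, 0, 0, -0.2], [0, 0, 0, 0, 0, 0, -0.2], [0, 0, 0, 0, 0, 0, -0.2]],
  ],
)

```text
time_s: 26.5
tool_pos: [0.5827, -0.2254, 0.1573]
tool_rot: [-180.0, -0.1, -10.2]
force: [0.2, -0.2, 0.1]
grip_width: 0.0513
```

```bash
python3 m.py 20
```

```text
26.5 [ 0.58266131 -0.22538898  0.15730854] [-1.79991713e+02 -7.24949114e-02 -1.01569271e+01] 0.05130018941823676 [ 0.19825175 -0.17610804  0.11666506]
scene rim x0 37 x [-0.0039  0.0074  0.0136] h [-0.0009  0.0047  0.0108  0.0159  0.0181] z [0.1355 0.1414 0.1449]
scene rim x0.035 34 x [0.022  0.0361 0.0484] h [-0.0011  0.0036  0.0064  0.0074  0.0097] z [0.1344 0.1391 0.1423]
scene lip 99 x [-0.0199  0.0025  0.0156] h [0.0108 0.0155 0.0169 0.0182 0.0222] z [0.1122 0.1249 0.1438]
side rim x-0.035 33 x [-0.0474 -0.0346 -0.0218] h [-0.      0.0039  0.0062  0.0084  0.012 ] z [0.1342 0.1388 0.1448]
side rim x0 33 x [-0.0136 -0.0046  0.0128] h [0.001  0.0131 0.0163 0.0187 0.0238] z [0.1346 0.1405 0.1466]
side rim x0.035 34 x [0.0221 0.0339 0.0478] h [-0.0021  0.0044  0.0068  0.0089  0.0113] z [0.1346 0.1381 0.1449]
side lip 128 x [-0.0194 -0.0019  0.0191] h [0.0102 0.0148 0.0176 0.0199 0.0244] z [0.1121 0.128  0.1436]
wrist rim x0 1325 x [-0.013   0.0041  0.0139] h [0.0008 0.011  0.0138 0.0165 0.019 ] z [0.1405 0.1423 0.1452]
wrist rim x0.035 813 x [0.0217 0.0353 0.0484] h [0.0031 0.0045 0.0061 0.0076 0.009 ] z [0.1377 0.1392 0.1405]
wrist lip 1469 x [-0.0148  0.003   0.0142] h [0.0096 0.0128 0.0156 0.0181 0.0233] z [0.1127 0.1421 0.1434]
```

View pics/wrist20.png

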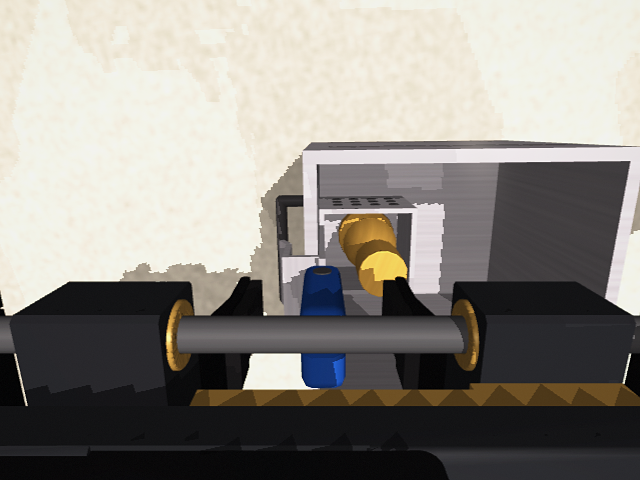

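Released, basket stayed put. Retreat straight up.

arm_command(
  targets=[
    [[0, 0, -0.01, 0, 0, 0, -0.2], [0, 0, -0.03, 0, 0, 0, -0.2], [0, 0, -0.06, 0, 0, 0, -0.2], [0, 0, -0.1, 0, 0, 0, -0.2], [0, 0, -0.14, 0, 0, 0, -0.2], [0, 0, -0.18, 0, 0, 0, -0.2], [0, 0, -0.2, 0, 0, 0, -0.2], [0, 0, -0.2, 0, 0, 0, -0.2], [0, 0, -0.2, 0, 0, 0, -0.2]],
  ],
)

```text
time_s: 27.55
tool_pos: [0.5823, -0.2254, 0.3577]
tool_rot: [-180.0, -0.1, -10.2]
force: [0.2, 0.7, -0.4]
grip_width: 0.0524
```

Run:
```python
from h import *
o=get_obs();print(o['time_s'],o['tool_pos'],o['force'])
for c in ("scene","side","wrist"):
    r=read_camera(c);W=cloud(r).reshape(-1,3);save(r,c+"21.png",*{"scene":((160,60,360,220),4),"side":((240,80,440,240),4),"wrist":(None,1)}[c])
    hsv=cv2.cvtColor(r["img"],cv2.COLOR_RGB2HSV).reshape(-1,3)
    near=(abs(W[:,0]-.575)<.08)&(abs(W[:,1]+.25)<.09)
    b=near&(hsv[:,0]>100)&(hsv[:,0]<130)&(hsv[:,1]>120)&(W[:,2]>.13)&(W[:,2]<.22)
    y=near&(hsv[:,0]>10)&(hsv[:,0]<28)&(hsv[:,1]>150)&(W[:,2]<.15)
    for n,m in (("grip",b),("finial",y)):
        if m.sum()>4: print(c,n,m.sum(),np.percentile(W[m],[2,50,98],axis=0).round(4).tolist())
```

```text
27.55 [ 0.5823486  -0.22543458  0.35769524] [ 0.2467397   0.71737647 -0.35629537]
scene grip 161 [[0.5685, -0.232, 0.1532], [0.5851, -0.2213, 0.1821], [0.5978, -0.2167, 0.1983]]
scene finial 45 [[0.5591, -0.2762, 0.0954], [0.5815, -0.259, 0.1199], [0.5897, -0.2478, 0.1244]]
side grip 178 [[0.5671, -0.2284, 0.1499], [0.5807, -0.2196, 0.1789], [0.5945, -0.2123, 0.1993]]
side finial 13 [[0.4975, -0.2825, 0.015], [0.5006, -0.2753, 0.0236], [0.5038, -0.2678, 0.0286]]
wrist grip 779 [[0.5654, -0.2328, 0.1636], [0.5826, -0.2247, 0.1945], [0.5952, -0.2163, 0.1965]]
wrist finial 1029 [[0.5642, -0.2697, 0.0392], [0.5814, -0.2536, 0.1096], [0.5921, -0.238, 0.1212]]
```

View pics/scene21.png

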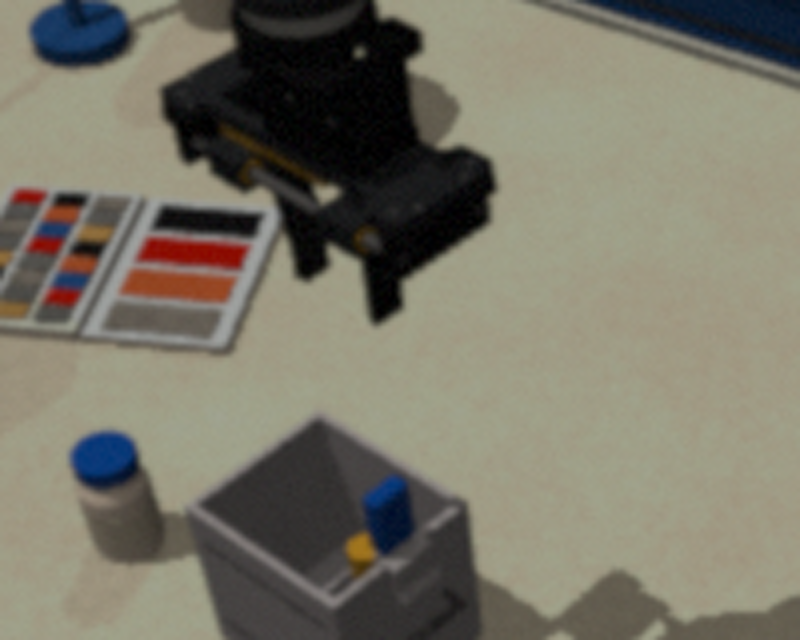

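View pics/wrist21.png

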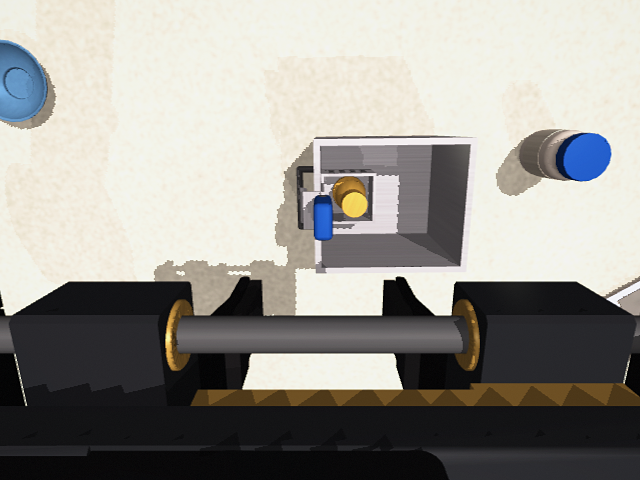

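View pics/side21.png

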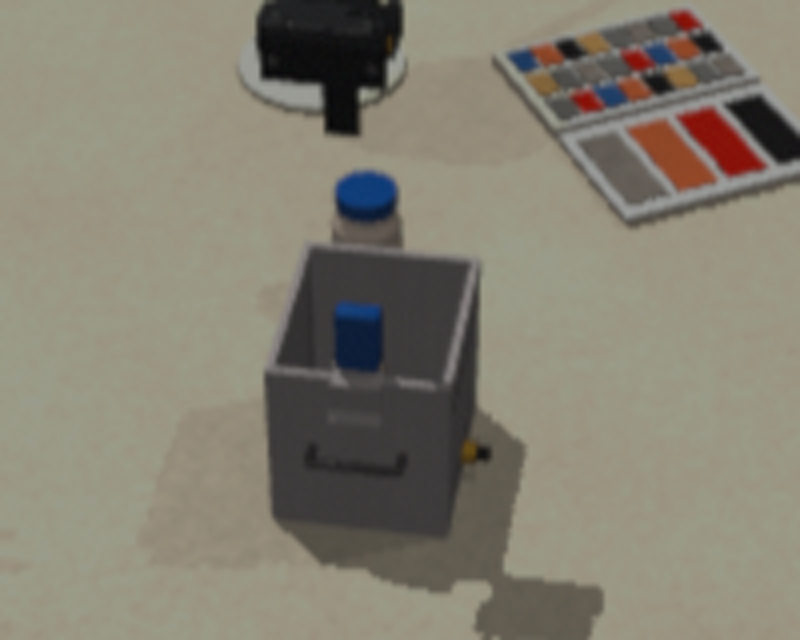

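The pictures show the basket hanging by its lip on the near rim (side view 355,375), with the grip upright and its top at 0.196 m (nominal 0.196). The finial stands in the tray (wrist view 353,200), the arm is clear, and the jar and dish have not moved. Handing in.

```bash
python3 -c "
from cell import *
print(sign_off())"
```

```text
the job is handed in; nothing more can be done
None
```

The finial is standing in the rinse basket, and the basket hangs inside the tank with its lip hooked over the near (+y, handle-side) rim. I handed the job in at about 27.7 s; no verdict was reported.

**What I did:**
- I gripped the basket by its sides, turned it upright, set it on the bench and let go.
- I lowered the finial into the tray with the tool tilted 30° to clear the grip, and released it.
- I pinched the blue grip across its 16 mm thickness, lifted the loaded basket, hooked the lip over the rim, released it and backed straight up.

**Last checks:**
- **Height:** the top of the grip measured 0.1965 m, against 0.196 m expected when hung. The top of the finial measured 0.121 m, which fits its foot being on the tray floor.
- **Position:** the grip looks upright and the lip is outside the wall. The basket did not shift when released.
- **Clearance:** the arm was about 160 mm above the basket and touching nothing.
- **Other items:** the jar and dish look undisturbed. The brush tin was not re-checked at the end, but the arm never went near it.

**Disagreements:** the side camera read positions 2–5 mm different from the other two, so I lined up the hook using the wrist camera. The side camera's last finial reading was the yellow fitting on the tank, so I ignored it.

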